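# Change-out of spent bayonet filters on a bench manifold

### The arm

A 6-joint arm with a two-finger parallel gripper is mounted at the origin on a cart in front of the work surface, level with it; the furniture and walls round the work are solid. World frame = base frame: x ahead of the robot, y to its left, z up, the work surface at z = 0. Lengths are in m, angles in rad, forces in N, time in s.
With the tool pointing down it reaches from about 0.375 to 0.9 m from the base axis. Payload 3.1 kg.
Tool frame: the origin (TCP) lies at the very end of the fingers, on their centre line; the grasp point (between the pads) lies 19 mm behind it (manip.pinch_z is the distance from the TCP to the grasp point, in m); z points along the fingers, y is the line along which they close (so a half turn about z gives the same grasp; the last joint's range is limited). The gripper opens to 85 mm and grips with 20 to 120 N. Pads are 22 mm wide; open, the fingers measure 114 mm over their backs; the gripper's body (76 mm by 85 mm) begins 54 mm behind the grasp point. The pads swing forward as they close: fully open they stand 13 mm farther back than shut.
Start: joints at [1.123, 0.527, 1.433, -0, 1.181, -0.178], TCP at [0.167, 0.602, 0.231] pointing down, gripper open.
Joint ranges: [-3.08, 3.08], [-0.75, 2.2], [0.22, 2.44], [-1.43, 4.57], [0, 2.65], [-2.85, 2.85]. Speed limits (rad/s): [2.79, 2.79, 3.14, 3.14, 3.14, 3.14].

### API

Orientations are given as a unit quaternion [x, y, z, w].
In Python, from station import manip gives the robot as it stands.
- The arm moves only by the tool servo_tool, never from a script. Its argument "commands" is one flat list of numbers, 7 for each row, row after row: the shift along the tool's x, y, z each as a share of 500 mm, from -1 to 1, then the turn, a rotation vector about the tool's x, y, z each as a share of 360 degrees, from -1 to 1, then the opening, from -1 (shut) to 1 (fully open). In form: [dx, dy, dz, rx, ry, rz, claw, dx, dy, dz, rx, ry, rz, claw, ...]. A call has 1 to 12 rows; each row shifts and turns the commanded pose from where the row before left it, along the tool's axes as they then stand; what a row does not reach is not made up. A row lasts 1/12 s, in which the tool goes at most 41.7 mm and 7.16 degrees, less where a joint would pass 70% of its speed; a pose out of reach is approached as far as the arm can. A call with a number of a shift or a turn outside -1 to 1 is refused whole. A call with a gripper value outside its range is refused whole. The fingers move at their own pace and stop on an object; "force" is the grip in N (left out, the last holds). Time passes only in rows, so rows that do not move let the fingers close. It gives the time, the measured TCP pose, the force, the opening and the grip force at its end, in the units of the state.
- manip.sense(): the state, without advancing time (a new reading comes with each control period).
- manip.snapshot(name): name is "scene" or "top" or "wrist"; returns a dict with "img" (480x640x3 uint8, red, green, blue), "mtx" (3x3 intrinsics, pixels), "world_to_cam" (4x4, takes a point from world to camera coordinates). Camera axes: x right, y up, looking along -z (the intrinsics and any distortion apply to the point x, -y, -z); pixel columns grow to the right and rows downward; lengths in m; the calibration is good to about 2 mm. A picture is of the moment at which its call begins. There is no depth.
- manip.sign_off(): hands the job in; it is judged then, once.
Trained networks look in a picture, given as the dict that the camera call returned (one of the last four; its "shot" number tells which), for a name from the list of things; names that differ only in an ending like _2 or _b are one class to them, and where a whole thing is asked for, a point or a joint stands for the part that bears it (a point fixed in the world has none). Each returns a list of dicts, best first, with "conf" (0 to 1); they miss things now and then, are a little off and sometimes report something else, mostly with a low value. They report only what shows in the picture. A call takes as long as a camera call. They do not tell look-alikes from the thing itself.
- manip.look_for(picture, query): "box" ([left, top, width, height] in pixels, round what is visible of it).
- manip.silhouettes(picture, query): "pixels" (480x640 bool, what is visible of it) and "box" ([left, top, width, height] in pixels, round what is visible of it).
The state is a dict: "t": time; "q": joint angles; "qd": joint speeds; "tau": joint torques, N m; "tcp_pos": TCP position; "tool_rot": TCP orientation; "force": force on the tool from outside, world axes, zero at the start; "ft_torque": the same for the moment, N m; "finger_gap": opening from 0.0 (shut) to 1.0 (fully open); "gripper_force": force on a finger pad.
Only numpy, scipy, OpenCV 4.12 (cv2) and the standard library are available. Lean on these libraries where they do the work, as an engineer would, in place of code of your own. Each camera call takes 0.05 s, during which the arm holds its last target. There are 200 camera calls.

### The job

Take the spent filters out of the manifold. First shut the manifold's valve by turning its knob clockwise to the stop, then lift the reservoir can by its handle off its stand and set it down upright wholly on the round rubber mat; only after that turn each fitted filter anticlockwise until its grip bar lines up with the gaps in the collar, lift it out and put it in the open tray (three or four filters are fitted). Finish with the valve shut, the reservoir on the mat and every filter inside the tray, and leave the other things on the bench where they are.

Things in the scene. Friction and masses are not known exactly. Their poses are not given: they have to be found in the camera images.
- filter_a_mid (a point): spent white filter (absent in some runs). Round body 42 mm across, 36 high; on top an upright grip bar 40 long x 12 thick x 30 high (66 overall); at the foot two lugs, 60 tip to tip x 14 wide, 1-7 mm above the underside. 80 g. Origin: centre, half-way up; x along bar and lugs, z up to the bar. Starts locked in a socket, its bar 0.85-1.3 rad clockwise (from above) of the unlocked line
- filter_b_mid (a point): spent white filter (absent in some runs). Round body 42 mm across, 36 high; on top an upright grip bar 40 long x 12 thick x 30 high (66 overall); at the foot two lugs, 60 tip to tip x 14 wide, 1-7 mm above the underside. 80 g. Origin: centre, half-way up; x along bar and lugs, z up to the bar. Starts locked in a socket, its bar 0.85-1.3 rad clockwise (from above) of the unlocked line
- filter_c_mid (a point): spent white filter (absent in some runs). Round body 42 mm across, 36 high; on top an upright grip bar 40 long x 12 thick x 30 high (66 overall); at the foot two lugs, 60 tip to tip x 14 wide, 1-7 mm above the underside. 80 g. Origin: centre, half-way up; x along bar and lugs, z up to the bar. Starts locked in a socket, its bar 0.85-1.3 rad clockwise (from above) of the unlocked line
- filter_d_mid (a point): spent white filter (absent in some runs). Round body 42 mm across, 36 high; on top an upright grip bar 40 long x 12 thick x 30 high (66 overall); at the foot two lugs, 60 tip to tip x 14 wide, 1-7 mm above the underside. 80 g. Origin: centre, half-way up; x along bar and lugs, z up to the bar. Starts locked in a socket, its bar 0.85-1.3 rad clockwise (from above) of the unlocked line
- socket_1 (a point): rightmost (seen from the robot) bayonet socket: centre of its floor, 30 mm above the bench. Collar 76 mm across, 15 high; two tabs on top (48 mm opening) hold the lugs down; two gaps between them on +x and -x (front and back). A filter lifts straight out when its bar is within 0.15 rad of this x axis; a stop ends the turn about 0.07 rad past it anticlockwise. Play 3 mm sideways, 2 mm up
- socket_2 (a point): second from the right, bayonet socket: centre of its floor, 30 mm above the bench. Collar 76 mm across, 15 high; two tabs on top (48 mm opening) hold the lugs down; two gaps between them on +x and -x (front and back). A filter lifts straight out when its bar is within 0.15 rad of this x axis; a stop ends the turn about 0.07 rad past it anticlockwise. Play 3 mm sideways, 2 mm up
- socket_3 (a point): third from the right, bayonet socket: centre of its floor, 30 mm above the bench. Collar 76 mm across, 15 high; two tabs on top (48 mm opening) hold the lugs down; two gaps between them on +x and -x (front and back). A filter lifts straight out when its bar is within 0.15 rad of this x axis; a stop ends the turn about 0.07 rad past it anticlockwise. Play 3 mm sideways, 2 mm up
- socket_4 (a point): leftmost (next to the valve) bayonet socket: centre of its floor, 30 mm above the bench. Collar 76 mm across, 15 high; two tabs on top (48 mm opening) hold the lugs down; two gaps between them on +x and -x (front and back). A filter lifts straight out when its bar is within 0.15 rad of this x axis; a stop ends the turn about 0.07 rad past it anticlockwise. Play 3 mm sideways, 2 mm up
- manifold: grey fixed manifold block 90 (x) x 450 (y) x 30 mm high; in one row along y four bayonet sockets and, at the +y end, the valve, all 90 mm apart. Origin: centre of the underside, z up
- valve (a joint): angle of the shut-off valve's knob: 0 open, pi/2 (1.57, against its stop) shut; grows as the knob is turned clockwise seen from above; stays where it is left (light friction, 0.04 N m)
- valve_grip (a point): shut-off valve: black knob with an upright grip bar 42 long x 14 thick x 30 mm high on a 44 mm disc. This point: on its turning axis, 37 mm above the manifold block's top (67 mm above the bench), 7 mm under the bar's top and 23 mm above the disc. x along the bar, z up; turns with the knob
- reservoir_mid (a point): steel reservoir can, 90 mm across, body 74 mm high, with a fixed carrying handle: black grip 50 (along y) x 16 (x) x 18 mm high, its centre 122 mm above the underside (56 above this origin), on two 7 mm wires at y = +-46; 39 mm clear between lid and grip. 131 mm overall, about 350 g. Origin: on the axis, 66 mm above the underside; z up. Starts on the stand
- stand_top (a point): centre of the top of the low steel stand, a square plate 150 x 150 mm, 25 mm above the bench; z up
- mat_top (a point): centre of the top of the round black rubber mat, 150 mm across, 8 mm thick, lying on the bench; fixed
- tray: loose milky open tray (half of a wafer box), 177 (x) x 148 (y) x 46 mm high; inside 156 x 134 mm, floor 2 mm thick. Origin: centre of the underside; the inside reaches from x = -79 to 77 and y = -67 to 67 mm. 250 g
- vial_1: bystander: small standing screw-cap vial, 22 x 58 mm, origin at its foot
- vial_2: bystander: small standing screw-cap vial, 22 x 58 mm, origin at its foot
- timer: bystander: small white timer, 42 x 68 x 55 mm, origin at its foot
- loupe: bystander: black stand loupe, 38 mm across, 36 mm high, origin at its foot
- carton_lamp: bystander: small white carton, 63 x 75 x 60 mm, origin at its foot
Mind the look-alikes: they are no part of the job. What is shaped like the part that bears filter_d_mid but brown is not meant.

How it is judged:
By the outcome, as a careful person would: the job done as asked, in the order asked, and still so for the second after the job is handed in, with the robot touching nothing.
Of filter_a, filter_b, filter_c, filter_d only 3 to 4 are there at a start; the rules pass over those that are not, and their reading is None.
At some moment in a run one of tray, reservoir may be knocked a few centimetres aside while the robot is not near it.
Once in a run the grip may slacken for a moment while it holds something.
It also fails if it takes over 210 s, if anything falls off the work surface, if the arm or the gripper's body presses on something with over 40 N, if the wrist force passes 120 N, or if a joint passes its speed limit or range.

## Working session

There is one attempt and no reset: what is moved stays moved. The work goes in short steps, Python scripts to look and compute and a tool call to move; the robot and the scene stay as the last step left them, time stands still between calls to the robot, and variables do not carry over. Pictures are saved under pics/ and viewed, at most 14 in all, crops included, and the job is handed in when it is done.

Besides the shell and the picture viewer there is one more tool, called after "Emit:" by a JSON object that holds its "op" and its "data". servo_tool: Moves the arm, as the interface text tells. Its arguments: {"type":"object","properties":{"commands":{"type":"array"},"force":{"type":"number"}},"required":["commands"]}

```bash
ls; mkdir -p pics; python3 - <<'E'
from station import manip
import cv2
s=manip.sense();print(s)
for n in("scene","top"):
    p=manip.snapshot(n);cv2.imwrite(f"pics/{n}0.png",p["img"][:,:,::-1]);print(n,p["mtx"],p["world_to_cam"],p.keys())
E
```

```text
pics
{'t': 0.0, 'q': array([ 1.12247780e+00,  5.28468503e-01,  1.43393277e+00, -7.91925512e-06,
        1.18142805e+00, -1.78499239e-01]), 'qd': array([-0.00014321,  0.00015468, -0.00274677, -0.00091433, -0.00108578,
        0.00018557]), 'tau': array([-6.30544928e-04, -4.42345977e+01, -1.78020018e+01, -2.51067986e-04,
        8.56090308e-03, -2.18793730e-06]), 'tcp_pos': array([0.16624501, 0.6017154 , 0.23032252]), 'tool_rot': array([ 1.34499197e-01,  9.90913072e-01, -1.06498622e-03, -3.41302641e-04]), 'force': array([0.08025621, 0.11193165, 0.24578562]), 'ft_torque': array([0.00144256, 0.01265406, 0.0217047 ]), 'gripper_force': 0.0, 'finger_gap': 0.9974886153636633}
scene [[599.13432531   0.         329.39039449]
 [  0.         599.13432531 236.61064043]
 [  0.           0.           1.        ]] [[ 0.65284327 -0.75749001  0.00213265 -0.39374225]
 [ 0.3358053   0.29193537  0.89554929 -0.26316367]
 [-0.67899224 -0.58393717  0.44495721 -0.92721377]
 [ 0.          0.          0.          1.        ]] dict_keys(['img', 'mtx', 'world_to_cam', 'shot'])
top [[552.84729335   0.         307.46707374]
 [  0.         552.84729335 240.55486002]
 [  0.           0.           1.        ]] [[ 0.02164868 -0.99975169 -0.00528123 -0.00953162]
 [ 0.97462321  0.01992673  0.22296305 -0.58600208]
 [-0.22280244 -0.00997406  0.97481259 -1.12321352]
 [ 0.          0.          0.          1.        ]] dict_keys(['img', 'mtx', 'world_to_cam', 'shot'])
```

View pics/scene0.png

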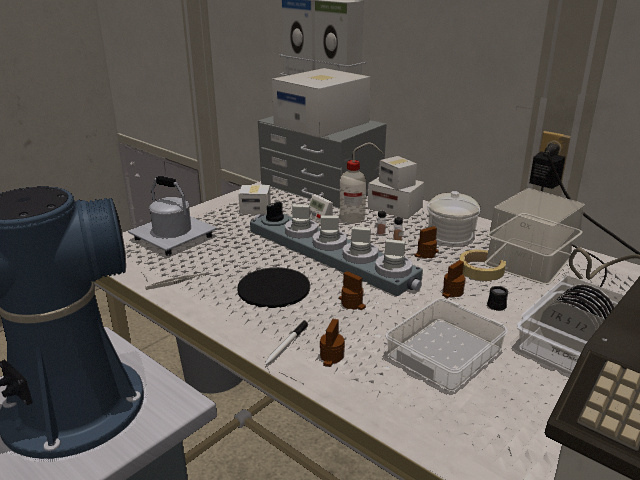

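View pics/top0.png

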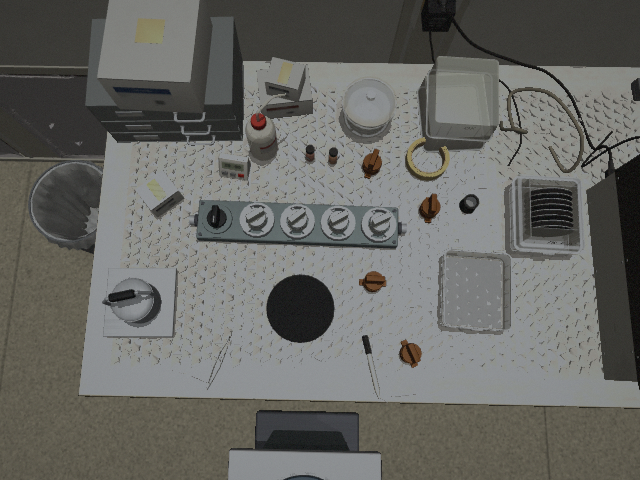

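The top picture shows, in one row, the valve knob at (215,215) and four white filters at (257,218), (297,220), (339,222) and (380,223). It also shows the reservoir on its stand at (132,298), the mat at (300,308) and the open tray at (475,292).

Look-alikes:
- Brown filters at (372,162), (430,207), (373,282) and (410,353). I exclude these because they are brown and not fitted.
- The wafer box with discs at (545,215) and the clear box at (460,98), which could be taken for the tray.
- The lidded pot at (370,105), which could be taken for the can.

```bash
cat > h.py <<'E'
import numpy as np, cv2
from station import manip
from scipy.spatial.transform import Rotation as R
def ray(p,u,v,z):
    M=p["world_to_cam"];K=p["mtx"]
    d=np.linalg.inv(K)@np.array([u,v,1.]);d=M[:3,:3].T@(d*[1,-1,-1]);o=-M[:3,:3].T@M[:3,3]
    return o+d*(z-o[2])/d[2]
def proj(p,w):
    c=p["world_to_cam"]@np.append(w,1);c=c[:3]*[1,-1,-1];q=p["mtx"]@c;return q[:2]/q[2]
def maskpose(p,m,z):
    """centre, long-axis yaw and size of the mask dropped on plane z"""
    c=max(cv2.findContours(m.astype(np.uint8),0,1)[0],key=cv2.contourArea)[:,0]
    w=np.array([ray(p,u,v,z)[:2] for u,v in c]);r=cv2.minAreaRect((w*1000).astype(np.float32));b=cv2.boxPoints(r)
    e=max(b[1]-b[0],b[2]-b[1],key=np.linalg.norm)
    return np.round(np.array(r[0])/1000,4),np.round(r[1],0),round(float(np.arctan2(e[1],e[0])),3)
E
python3 - <<'E'
from h import *
p=manip.snapshot("top")
for q,z in [("manifold",.03),("valve_grip",.06),("filter_a_mid",.08),("reservoir_mid",.1),("tray",.046),("mat_top",.008),("stand_top",.025),("timer",.05),("vial_1",.05)]:
    for d in manip.silhouettes(p,q):
        print(q,round(d["conf"],2),d["box"],*maskpose(p,d["pixels"],z))
c=cv2.resize(p["img"][185:260,185:410],None,fx=3.5,fy=3.5,interpolation=cv2.INTER_CUBIC)
c2=cv2.resize(p["img"][260:345,95:185],None,fx=3.5,fy=3.5,interpolation=cv2.INTER_CUBIC)
o=np.zeros((565,790,3),np.uint8);o[:c.shape[0],:c.shape[1]]=c;o[264:264+c2.shape[0],:c2.shape[1]]=c2
cv2.imwrite("pics/crop1.png",o[:,:,::-1])
E
```

```text
manifold 0.92 [189.9, 203.1, 214.6, 45.8] [0.6332 0.0271] [486.  96.] 1.555
valve_grip 0.65 [247.4, 205.0, 23.1, 26.4] [0.6348 0.1168] [49. 46.] 0.168
valve_grip 0.57 [208.7, 205.5, 18.0, 23.0] [0.6369 0.2057] [49. 42.] 0.805
valve_grip 0.46 [304.5, 145.3, 9.8, 18.6] [0.7891 0.0027] [38. 20.] 0.02
reservoir_mid 0.81 [106.1, 276.4, 55.7, 47.0] [0.4453 0.3522] [104.  94.] 0.933
tray 0.56 [441.8, 249.0, 69.3, 81.7] [ 0.4924 -0.3601] [150. 177.] -0.06
mat_top 0.57 [268.2, 272.1, 67.4, 73.4] [0.4469 0.0176] [147. 148.] -1.55
mat_top 0.25 [139.1, 171.3, 45.6, 47.4] [0.7037 0.3476] [91. 79.] 0.711
stand_top 0.67 [102.4, 265.6, 75.6, 70.3] [0.4519 0.3654] [148. 153.] -1.549
stand_top 0.29 [247.5, 204.8, 22.2, 27.8] [0.6444 0.1183] [51. 47.] 0.192
timer 0.98 [220.3, 153.6, 31.5, 26.5] [0.7584 0.1746] [75. 55.] 1.425
timer 0.66 [189.3, 200.1, 214.5, 47.9] [0.6276 0.0276] [475.  93.] 1.55
vial_1 0.65 [327.4, 146.4, 10.5, 18.0] [ 0.7882 -0.0493] [41. 20.] 0.013
```

View pics/crop1.png

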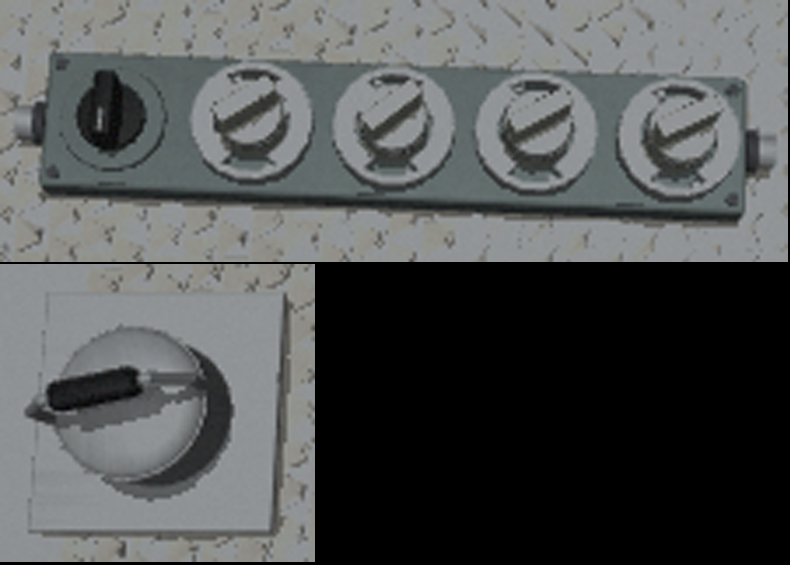

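```bash
cat >> h.py <<'E'
def go(xyz,psi=None):
    """tool-frame shares (move along present axes first, then turn)"""
    s=manip.sense();r=R.from_quat(s["tool_rot"]);d=r.inv().apply(np.array(xyz)-s["tcp_pos"])/.5
    y=r.apply([0,1,0]);now=np.arctan2(y[1],y[0]);out="t %.1f tcp %s psi %.3f | share %s"%(s["t"],np.round(s["tcp_pos"],4),now,np.round(d,4))
    if psi is not None:
        a=(psi-now+np.pi/2)%np.pi-np.pi/2;out+=" rz %.4f (rad %.3f)"%(-a/2/np.pi,a)
        r2=R.from_euler("z",a)*r;out+=" | after turn share %s"%np.round(r2.inv().apply(np.array(xyz)-s["tcp_pos"])/.5,4)
    print(out)
E
python3 - <<'E'
from h import *
p=manip.snapshot("top")
f=lambda c,z:np.round(ray(p,185+c[0]/3.5,185+c[1]/3.5,z),4)
C=[f(c,.03) for c in[(50,55),(745,80),(742,215),(42,190)]];print(C)
m=np.mean(C,0);y=(C[0]-C[1]+C[3]-C[2]);yaw=np.arctan2(-y[0],y[1]);print(m,yaw)
for k in(180,90,0,-90,-180):
    w=m+k/1000*np.array([-np.sin(yaw),np.cos(yaw),0]);print(k,np.round(w,4),proj(p,[*w[:2],.096 if k<180 else .074]))
print("valve bar",f((104,72),.074),f((104,138),.074))
for a,b in[((217,128),(278,92)),((362,133),(420,92)),((507,134),(567,98)),((652,140),(715,108))]:
    A,B=f(a,.096),f(b,.096);print((A+B)/2,np.arctan2(*(B-A)[[1,0]]))
print("res",[np.round(ray(p,95+c[0]/3.5,260+(c[1]-264)/3.5,.156),4) for c in((50,387),(140,376))])
go([.637,.205,.2],np.pi/2)
E
```

```text
[array([0.6816, 0.2494, 0.03  ]), array([ 0.6738, -0.1982,  0.03  ]), array([ 0.5851, -0.195 ,  0.03  ]), array([0.5922, 0.2486, 0.03  ])]
[0.633175 0.0262   0.03    ] -0.016717472980722778
180 [0.6362 0.2062 0.03  ] [213.87889321 215.27151487]
90 [0.6347 0.1162 0.03  ] [254.42855982 214.00618557]
0 [0.6332 0.0262 0.03  ] [296.83249864 215.51713144]
-90 [ 0.6317 -0.0638  0.03  ] [339.32581398 217.03126199]
-180 [ 0.6302 -0.1538  0.03  ] [381.90878873 218.5485873 ]
valve bar [0.658  0.2057 0.074 ] [0.6158 0.2032 0.074 ]
[0.62945 0.1132  0.096  ] -0.9963763290518917
[0.6296 0.0263 0.096 ] -0.9162255594715036
[ 0.6292  -0.06195  0.096  ] -0.9995988637623711
[ 0.626   -0.15035  0.096  ] -1.0710818904779122
res [array([0.4488, 0.3848, 0.156 ]), array([0.456 , 0.3353, 0.156 ])]
t 0.7 tcp [0.1666 0.6024 0.2314] psi 1.301 | share [-1.1187 -0.5153  0.0627] rz -0.0429 (rad 0.270) | after turn share [-0.9409 -0.7948  0.0626]
```

Emit:
{"op": "servo_tool", "data": {"commands": [-0.06,-0.028,0,0,0,0,1,-0.06,-0.028,0,0,0,0,1,-0.06,-0.028,0,0,0,0,1,-0.06,-0.028,0,0,0,0,1,-0.06,-0.028,0,0,0,0,1,-0.06,-0.028,0,0,0,0,1,-0.06,-0.028,0,0,0,0,1,-0.06,-0.028,0,0,0,0,1,-0.06,-0.028,0,0,0,0,1,-0.06,-0.028,0,0,0,0,1,-0.06,-0.028,0,0,0,0,1,-0.06,-0.028,0,0,0,0,0.5], "force": 40}}

```text
t: 1.65
tcp_pos: [0.4699, 0.3433, 0.2315]
tool_rot: [0.135, 0.991, 0.0, 0.0]
force: [-0.4, -0.4, 0.5]
finger_gap: 0.883
gripper_force: 0.0
```

Emit:
{"op": "servo_tool", "data": {"commands": [-0.06,-0.028,0,0,0,0,0,-0.06,-0.028,0,0,0,0,0,-0.06,-0.028,0,0,0,0,0,-0.06,-0.028,0,0,0,0,0,-0.06,-0.028,0,0,0,0,0,-0.06,-0.028,0,0,0,0,0,-0.04,-0.01,0,0,0,0,0,0,0,0,0,0,-0.015,0,0,0,0,0,0,-0.015,0,0,0,0,0,0,-0.01,0,0,0,0,0,0,0,0,0,0,0,0,0,0,0,0]}}

```text
invalid input at $.commands: expected a multiple of 7 numbers
```

```bash
python3 - <<'E'
from h import *
go([.637,.2045,.2],1.56);print(manip.sense()["finger_gap"])
p=manip.snapshot("wrist");cv2.imwrite("pics/w1.png",p["img"][:,:,::-1])
print(proj(p,[.637,.2045,.074]),proj(p,manip.sense()["tcp_pos"]))
E
```

```text
t 1.6 tcp [0.4699 0.3433 0.2315] psi 1.301 | share [-0.3961 -0.1785  0.063 ] rz -0.0412 (rad 0.259) | after turn share [-0.3372 -0.274   0.063 ]
0.883360870187248
[231.15665409 401.57998522] [313.25764266 311.48278112]
```

View pics/w1.png

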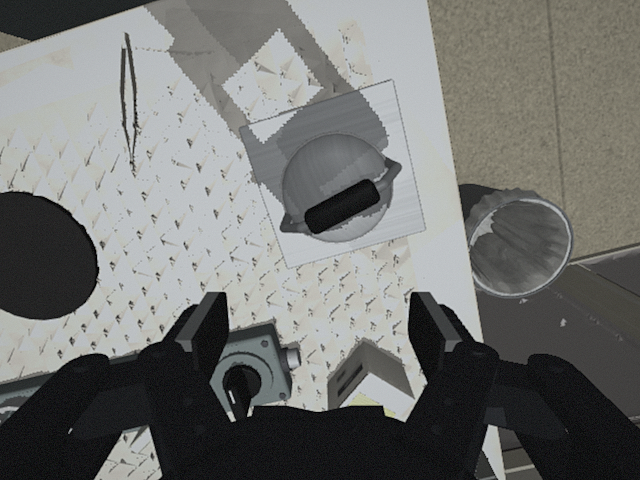

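The wrist picture, taken before the move over the valve because that call was refused, shows the can's black grip centred at (343,206). The valve knob is at (238,390), close to where I predicted it.

Emit:
{"op": "servo_tool", "data": {"commands": [-0.06,-0.027,0,0,0,0,0,-0.06,-0.027,0,0,0,0,0,-0.06,-0.027,0,0,0,0,0,-0.06,-0.027,0,0,0,0,0,-0.06,-0.027,0,0,0,0,0,-0.06,-0.027,0,0,0,0,0,-0.036,-0.0165,0.063,0,0,0,0,0,0,0,0,0,-0.015,0,0,0,0,0,0,-0.015,0,0,0,0,0,0,-0.011,0,0,0,0,0,0,0,0,0,0,0,0,0,0,0]}}

```text
t: 2.7
tcp_pos: [0.6358, 0.2058, 0.1998]
tool_rot: [0.007, 1.0, -0.0, 0.0]
force: [-0.4, 0.2, 0.8]
finger_gap: 0.5
gripper_force: 0.0
```

```bash
python3 - <<'E'
from h import *
go([.637,.2045,.2],1.56);print(manip.sense()["finger_gap"])
p=manip.snapshot("wrist");cv2.imwrite("pics/w2.png",p["img"][:,:,::-1])
print(proj(p,[.637,.2045,.074]),proj(p,[.637,.2045,.048]))
E
```

```text
t 2.7 tcp [0.6358 0.2058 0.1998] psi 1.557 | share [-0.0025 -0.0026 -0.0004] rz -0.0005 (rad 0.003) | after turn share [-0.0025 -0.0026 -0.0004]
0.49976121500452464
[316.51192775 225.08976167] [316.64379769 216.95911856]
```

View pics/w2.png

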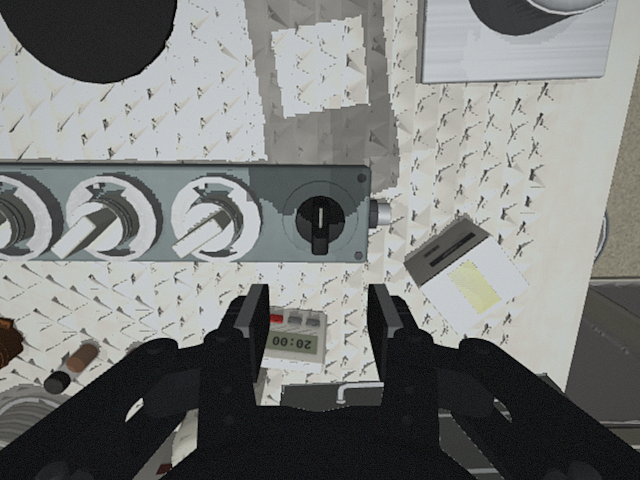

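The wrist picture shows the knob at (320,217), about 3 mm towards +y of my estimate. Its bar is in line with the tool, and the filters beside it sit at (218,215) and (112,215).

Emit:
{"op": "servo_tool", "data": {"commands": [-0.0005,0.0025,0.05,0,0,0,0,0,0,0.06,0,0,0,0,0,0,0.06,0,0,0,0,0,0,0.06,0,0,0,0,0,0,0.04,0,0,0,0,0,0,0.028,0,0,0,0,0,0,0,0,0,0,-1,0,0,0,0,0,0,-1,0,0,0,0,0,0,-1,0,0,0,0,0,0,-1,0,0,0,0,0,0,-1,0,0,0,0,0,0,-1], "force": 40}}

```text
t: 3.75
tcp_pos: [0.6368, 0.2073, 0.0517]
tool_rot: [0.006, 1.0, 0.0, 0.001]
force: [1.1, 1.7, -3.5]
finger_gap: 0.154
gripper_force: 43.9
```

Emit:
{"op": "servo_tool", "data": {"commands": [0,0,0,0,0,0.0195,-1,0,0,0,0,0,0.0195,-1,0,0,0,0,0,0.0195,-1,0,0,0,0,0,0.0195,-1,0,0,0,0,0,0.0195,-1,0,0,0,0,0,0.0195,-1]}}

```text
t: 4.25
tcp_pos: [0.6378, 0.2098, 0.0517]
tool_rot: [0.368, 0.93, 0.003, 0.002]
force: [3.8, 8.6, -6.2]
finger_gap: 0.157
gripper_force: 43.5
```

Emit:
{"op": "servo_tool", "data": {"commands": [0.0027,0.003,0,0,0,0.0195,-1,0,0,0,0,0,0.0195,-1,0,0,0,0,0,0.0195,-1,0,0,0,0,0,0.0195,-1,0,0,0,0,0,0.0195,-1,0,0,0,0,0,0.0195,-1,0,0,0,0,0,0.0175,-1,0,0,0,0,0,0,-1]}}

```text
t: 4.92
tcp_pos: [0.6407, 0.211, 0.0518]
tool_rot: [0.716, 0.698, 0.005, 0.003]
force: [7.6, 4.7, -10.4]
finger_gap: 0.155
gripper_force: 43.1
```

```bash
python3 - <<'E'
from h import *
s=manip.sense();print(s["ft_torque"],s["force"])
go([.637,.2075,.0517],-.02)
E
```

```text
[ 0.84101012 -1.07837839  0.07929592] [  7.62491507   4.65137892 -10.41497729]
t 4.9 tcp [0.6407 0.211  0.0518] psi -0.024 | share [-0.0073 -0.0073  0.0001] rz -0.0007 (rad 0.004) | after turn share [-0.0072 -0.0074  0.0001]
```

Emit:
{"op": "servo_tool", "data": {"commands": [0,0,0,0,0,0.006,-1,0,0,0,0,0,0.006,-1,0,0,0,0,0,0,-1]}}

```text
t: 5.17
tcp_pos: [0.6408, 0.2103, 0.052]
tool_rot: [0.739, 0.673, 0.005, 0.003]
force: [8.0, 4.3, -8.4]
finger_gap: 0.15
gripper_force: 66.0
```

```bash
python3 - <<'E'
from h import *
s=manip.sense();print(s["ft_torque"],s["force"])
go([.637,.2075,.0517],-.02)
E
```

```text
[ 0.48246295 -1.1845552   0.82945034] [ 8.02738789  4.34551405 -8.39418793]
t 5.2 tcp [0.6408 0.2103 0.052 ] psi -0.094 | share [-0.0064 -0.0071  0.0005] rz -0.0117 (rad 0.074) | after turn share [-0.0058 -0.0075  0.0005]
```

The torque rose to 0.83 N m, so the valve is against its stop. I'll release it and go over the reservoir.

Emit:
{"op": "servo_tool", "data": {"commands": [0,0,0,0,0,0,0,0,0,0,0,0,0,0.2,0,0,0,0,0,0,0.2,0,0,-0.06,0,0,0,0.2,0,0,-0.07,0,0,0,0.2,0,0,-0.08,0,0,0,0.2,0,0,-0.08,0,0,0,0.2,0,0,-0.07,0,0,0,0.2,0.04,-0.06,0,0,0,0,0.2,0.044,-0.067,0,0,0,0,0.2,0.044,-0.067,0,0,0,0,0.2,0.044,-0.067,0,0,0,0,0.2]}}

```text
t: 6.17
tcp_pos: [0.5129, 0.3074, 0.2319]
tool_rot: [0.741, 0.671, 0.0, 0.0]
force: [0.1, 0.8, 0.3]
finger_gap: 0.601
gripper_force: 0.0
```

Emit:
{"op": "servo_tool", "data": {"commands": [0.044,-0.067,0,0,0,0,0.2,0.045,-0.068,0,0,0,0,0.2,0,0,0,0,0,-0.015,0.2,0,0,0,0,0,-0.015,0.2,0,0,0,0,0,-0.008,0.2,0,0,0,0,0,0,0.2]}}

```text
t: 6.67
tcp_pos: [0.451, 0.358, 0.2316]
tool_rot: [0.655, 0.756, 0.0, 0.0]
force: [-0.4, -0.4, 0.4]
finger_gap: 0.598
gripper_force: 0.0
```

```bash
python3 - <<'E'
from h import *
p=manip.snapshot("wrist")
go([.452,.360,.20],.145)
hsv=p["img"].astype(int)
for d in manip.silhouettes(p,"reservoir_mid"):print(d["conf"],d["box"])
o=p["img"].copy()
cv2.imwrite("pics/w3.png",o[:,:,::-1]);print(proj(p,[.452,.36,.156]),p["world_to_cam"].tolist(),p["mtx"].tolist())
t=manip.snapshot("top");cv2.imwrite("pics/t1.png",t["img"][:,:,::-1])
E
```

```text
t 6.7 tcp [0.4513 0.3579 0.2315] psi 0.141 | share [0.004  0.002  0.0629] rz -0.0007 (rad 0.004) | after turn share [0.0039 0.0021 0.0629]
0.58 [264.5, 152.4, 111.1, 133.2]
[318.42991537 242.42916554] [[0.9898865917930166, 0.14186097062146535, 2.006847976126053e-05, -0.4982041562718492], [-0.13571332835030278, 0.947030353639562, -0.2910591036085472, -0.23958038141964785], [-0.041308932405607415, 0.28811278052121164, 0.9567050735748439, -0.4644230102505216], [0.0, 0.0, 0.0, 1.0]] [[356.6733308833421, 0.0, 317.96856975084756], [0.0, 356.6733308833421, 234.064252516533], [0.0, 0.0, 1.0]]
```

View pics/w3.png

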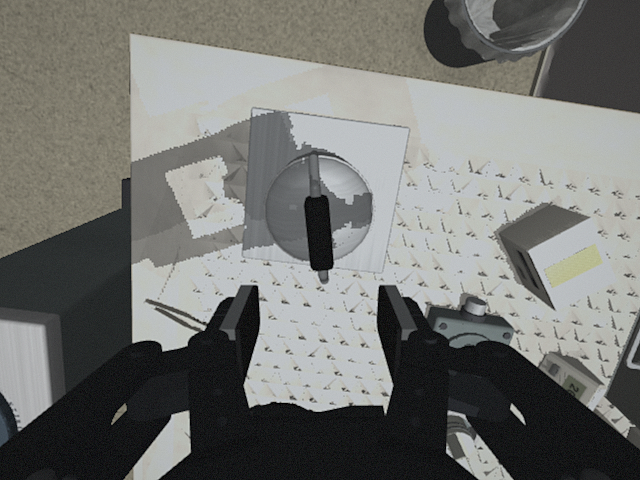

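```bash
python3 - <<'E'
from h import *
p=manip.snapshot("wrist")
for psi in(.145,.19):
  d=np.array([-np.sin(psi),np.cos(psi)])
  for s,z in((-.025,.156),(.025,.156),(.025,.138),(-.025,.138)):print(psi,s,z,proj(p,[*(np.array([.452,.36])+s*d),z]))
go([.453,.360,.127],.19)
E
```

```text
0.145 -0.025 0.156 [317.73704748 277.78392198]
0.145 0.025 0.156 [317.25449494 203.91680726]
0.145 0.025 0.138 [317.3103895  198.28594663]
0.145 -0.025 0.138 [317.75704279 267.46998058]
0.19 -0.025 0.156 [319.42995963 277.7398569 ]
0.19 0.025 0.156 [315.45098262 203.96689248]
0.19 0.025 0.138 [315.63650288 198.33265418]
0.19 -0.025 0.138 [319.33523466 267.42851784]
t 6.9 tcp [0.4517 0.3577 0.2311] psi 0.140 | share [0.0042 0.0032 0.2081] rz -0.0079 (rad 0.050) | after turn share [0.004  0.0034 0.2081]
```

The wrist picture shows the can's grip from (317,195) to (321,270), which puts its centre near (0.453, 0.364) with yaw about 0.19.

Emit:
{"op": "servo_tool", "data": {"commands": [0,0,0,0,0,-0.008,0.2,0.012,0.004,0.02,0,0,0,0.2,0,0,0.05,0,0,0,0.2,0,0,0.05,0,0,0,0.2,0,0,0.05,0,0,0,0.2,0,0,0.038,0,0,0,0.2,0,0,0,0,0,0,-1,0,0,0,0,0,0,-1,0,0,0,0,0,0,-1,0,0,0,0,0,0,-1,0,0,0,0,0,0,-1,0,0,0,0,0,0,-1], "force": 80}}

```text
t: 7.87
tcp_pos: [0.4528, 0.3645, 0.1276]
tool_rot: [0.636, 0.772, 0.001, 0.0]
force: [-0.4, 0.4, -2.8]
finger_gap: 0.174
gripper_force: 78.0
```

Emit:
{"op": "servo_tool", "data": {"commands": [0,0,0,0,0,0,-1,0,0,-0.02,0,0,0,-1,0,0,-0.03,0,0,0,-1,0,0,-0.03,0,0,0,-1,0,0,-0.02,0,0,0,-1]}}

```text
t: 8.28
tcp_pos: [0.4531, 0.3647, 0.1789]
tool_rot: [0.636, 0.772, 0.001, 0.0]
force: [-0.5, 0.5, -3.1]
finger_gap: 0.172
gripper_force: 78.2
```

```bash
python3 - <<'E'
from h import *
p=manip.snapshot("top")
for d in manip.silhouettes(p,"mat_top"):print(d["conf"],d["box"],maskpose(p,d["pixels"],.008))
go([.447,.0176,.177],.19);s=manip.sense();print(s["force"],s["finger_gap"],s["gripper_force"])
E
```

```text
0.73 [266.1, 272.3, 65.8, 70.5] (array([0.4469, 0.0153]), array([146., 146.]), 0.816)
0.71 [248.0, 207.0, 23.7, 23.7] (array([0.6505, 0.1218]), array([52., 48.]), 0.5)
0.6 [188.0, 197.8, 218.8, 52.9] (array([0.6386, 0.0279]), array([495.,  98.]), 1.553)
t 8.4 tcp [0.4539 0.3651 0.1794] psi 0.192 | share [-0.6797 -0.1463  0.0029] rz 0.0003 (rad -0.002) | after turn share [-0.68   -0.1448  0.0029]
[ 0.28876348  0.00574073 -2.62096278] 0.17403345048300572 78.25176000595093
```

Emit:
{"op": "servo_tool", "data": {"commands": [-0.04,-0.009,0,0,0,0,-1,-0.06,-0.013,0,0,0,0,-1,-0.06,-0.013,0,0,0,0,-1,-0.06,-0.013,0,0,0,0,-1,-0.06,-0.013,0,0,0,0,-1,-0.06,-0.013,0,0,0,0,-1,-0.06,-0.013,0,0,0,0,-1,-0.06,-0.013,0,0,0,0,-1,-0.06,-0.013,0,0,0,0,-1,-0.06,-0.013,0,0,0,0,-1,-0.06,-0.013,0,0,0,0,-1,-0.04,-0.008,0,0,0,0,-1]}}

```text
t: 9.38
tcp_pos: [0.4449, 0.0142, 0.1766]
tool_rot: [0.637, 0.771, -0.0, 0.0]
force: [0.5, -0.2, -3.5]
finger_gap: 0.171
gripper_force: 78.2
```

Emit:
{"op": "servo_tool", "data": {"commands": [0,0,0.025,0,0,0,-1,0,0,0.04,0,0,0,-1,0,0,0.04,0,0,0,-1,0,0,0.018,0,0,0,-1,0,0,0,0,0,0,-1]}}

```text
t: 9.8
tcp_pos: [0.4435, 0.0167, 0.1134]
tool_rot: [0.636, 0.771, -0.001, -0.002]
force: [-0.6, -0.4, -2.9]
finger_gap: 0.173
gripper_force: 78.3
```

```bash
python3 - <<'E'
from h import *
go([.447,.0165,.110],.19);s=manip.sense();print(s["force"],s["ft_torque"],s["finger_gap"],s["gripper_force"])
p=manip.snapshot("scene");q=manip.snapshot("top")
o=np.hstack([cv2.resize(p["img"][190:330,180:360],(400,311)),cv2.resize(q["img"][240:380,210:390],(400,311))])
cv2.imwrite("pics/r1.png",o[:,:,::-1])
E
```

```text
t 9.8 tcp [0.4435 0.0167 0.1134] psi 0.191 | share [-0.0017  0.0069  0.0067] rz 0.0002 (rad -0.001) | after turn share [-0.0017  0.0069  0.0067]
[-0.64965176 -0.42684367 -2.92954519] [ 0.06625473  0.07505032 -0.02799746] 0.17301547092501746 78.30354809761047
```

View pics/r1.png

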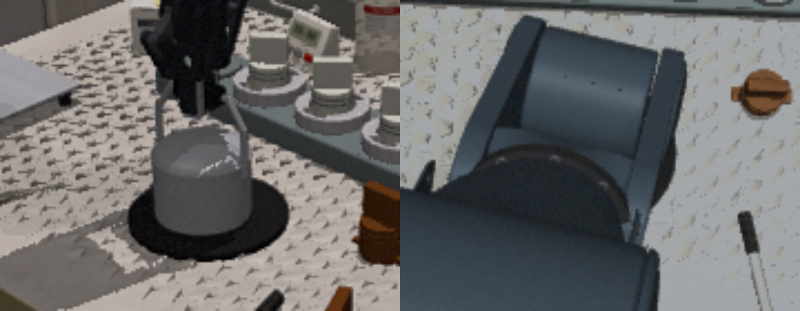

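The scene crop shows the can hanging upright just above the middle of the mat. The last few millimetres come next.

Emit:
{"op": "servo_tool", "data": {"commands": [-0.001,0.006,0.003,0,0,0,-1,0,0,0.003,0,0,0,-1,0,0,0.002,0,0,0,-1,0,0,0,0,0,0,-1]}}

```text
t: 10.23
tcp_pos: [0.4485, 0.0166, 0.1116]
tool_rot: [0.636, 0.772, 0.0, 0.0]
force: [-0.6, 0.6, -2.5]
finger_gap: 0.173
gripper_force: 78.3
```

Emit:
{"op": "servo_tool", "data": {"commands": [0,0,0.004,0,0,0,-1,0,0,0,0,0,0,-1]}}

```text
t: 10.4
tcp_pos: [0.4484, 0.0166, 0.1099]
tool_rot: [0.636, 0.772, 0.0, 0.0]
force: [-0.5, -0.6, 2.4]
finger_gap: 0.173
gripper_force: 79.2
```

```bash
python3 - <<'E'
from h import *
go([.447,.0165,.110],.19);s=manip.sense();print(s["force"])
E
```

```text
t 10.4 tcp [0.4484 0.0166 0.1099] psi 0.192 | share [ 0.0004 -0.0028 -0.0002] rz 0.0004 (rad -0.002) | after turn share [ 0.0004 -0.0028 -0.0002]
[-0.46101639 -0.64164557  2.3684432 ]
```

Emit:
{"op": "servo_tool", "data": {"commands": [0,0,0,0,0,0,0,0,0,0,0,0,0,0,0,0,0,0,0,0,0,0,0,-0.05,0,0,0,0,0,0,-0.075,0,0,0,0,0,0,-0.075,0,0,0,0,0,0,-0.06,0,0,0,0,-0.029,0.072,0,0,0,0,0,-0.029,0.072,0,0,0,0,0,-0.029,0.072,0,0,0,0,0,-0.029,0.073,0,0,0,0,0,-0.03,0.073,0,0,0,0,0], "force": 40}}

```text
t: 11.4
tcp_pos: [0.6413, -0.0207, 0.2394]
tool_rot: [0.636, 0.772, 0.0, 0.0]
force: [0.7, 0.0, -0.1]
finger_gap: 0.5
gripper_force: 0.0
```

Emit:
{"op": "servo_tool", "data": {"commands": [0,0,0,0,0,-0.0198,0,0,0,0,0,0,-0.0198,0,0,0,0,0,0,-0.0198,0,0,0,0,0,0,-0.0198,0,0,0,0,0,0,-0.0198,0,0,0,0,0,0,-0.0198,0,0,0,0,0,0,-0.0198,0,0,0,0,0,0,-0.0198,0,0,0,0,0,0,-0.0198,0,0,0,0,0,0,-0.0198,0,0,0,0,0,0,-0.0198,0,0,0,0,0,0,0,0]}}

```text
t: 12.4
tcp_pos: [0.6396, -0.0204, 0.239]
tool_rot: [0.004, 1.0, 0.0, -0.0]
force: [0.3, 0.2, -0.3]
finger_gap: 0.501
gripper_force: 0.0
```

```bash
python3 - <<'E'
from h import *
p=manip.snapshot("wrist");go([.65,-.02,.2],1.57)
cv2.imwrite("pics/w4.png",p["img"][:,:,::-1])
import pickle;pickle.dump(p,open("w4.pkl","wb"))
for y,x in((.206,.636),(.116,.6347),(.026,.633),(-.064,.6317),(-.154,.630)):print(proj(p,[x,y,.045]),proj(p,[x,y,.096]))
for d in manip.silhouettes(p,"reservoir_mid"):print(d["conf"],d["box"],maskpose(p,d["pixels"],.08))
E
```

```text
t 12.4 tcp [ 0.6397 -0.0205  0.239 ] psi 1.558 | share [-0.0207  0.0012  0.078 ] rz -0.0019 (rad 0.012) | after turn share [-0.0207  0.0009  0.078 ]
[554.26661291 199.26225682] [593.58817912 211.44636133]
[460.44721162 198.76909256] [484.15893281 210.87578542]
[366.57810816 197.86382569] [374.66279784 209.82912057]
[272.60205109 197.369701  ] [265.0203609  209.25724847]
[178.51229745 196.46258332] [155.22387609 208.2080862 ]
```

View pics/w4.png

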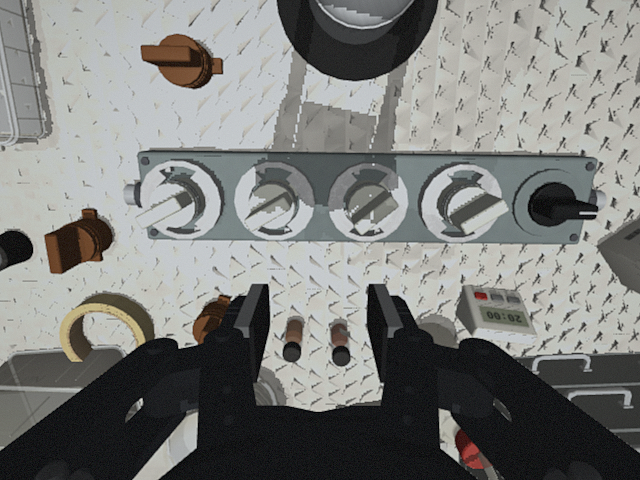

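The wrist picture shows the valve bar lying along the row at (560,207), so it is shut. The collars are at (180,200), (274,199), (367,200) and (462,198), all within about 3 mm of my estimates. I'll start with socket 1.

Emit:
{"op": "servo_tool", "data": {"commands": [0.003,-0.066,0,0,0,0,0,0.003,-0.066,0,0,0,0,0,0.003,-0.066,0,0,0,0,0,0.003,-0.066,0,0,0,0,0,0,0,0.03,0,0,0.0198,0,0,0,0.03,0,0,0.0198,0,0,0,0.03,0,0,0.0198,0,0,0,0.03,0,0,0.0198,0,0,0,0.03,0,0,0.0198,0,0,0,0.03,0,0,0.0198,0,0,0,0.03,0,0,0.0198,0,0,0,0.02,0,0,0.0198,0]}}

```text
t: 13.5
tcp_pos: [0.6318, -0.1522, 0.1226]
tool_rot: [0.486, 0.874, -0.0, -0.001]
force: [-0.2, 0.7, 0.2]
finger_gap: 0.5
gripper_force: 0.0
```

Emit:
{"op": "servo_tool", "data": {"commands": [0,0,0,0,0,0.013,0,0,0,0,0,0,0,0]}}

```text
t: 13.67
tcp_pos: [0.6319, -0.1522, 0.1231]
tool_rot: [0.519, 0.855, -0.0, -0.001]
force: [1.0, 0.8, 0.3]
finger_gap: 0.501
gripper_force: 0.0
```

```bash
python3 - <<'E'
from h import *
p=manip.snapshot("wrist");go([.632,-.153,.072],.48)
o=p["img"].copy()
for z in(.096,):
  u=proj(p,[.632,-.153,z]);b=-1.09;e=[proj(p,[.632+s*np.cos(b),-.153+s*np.sin(b),z]) for s in(-.02,.02)]
  cv2.line(o,*[tuple(int(round(k)) for k in q) for q in e],(255,0,0),1);print(u,e)
cv2.imwrite("pics/w5.png",o[:,:,::-1])
E
```

```text
t 13.7 tcp [ 0.6324 -0.1524  0.1239] psi 0.483 | share [-0.0007 -0.0013  0.1037] rz 0.0005 (rad -0.003) | after turn share [-0.0007 -0.0013  0.1037]
[315.87182533 275.95064904] [array([315.72660435, 239.0831893 ]), array([316.00821452, 310.57597062])]
```

View pics/w5.png

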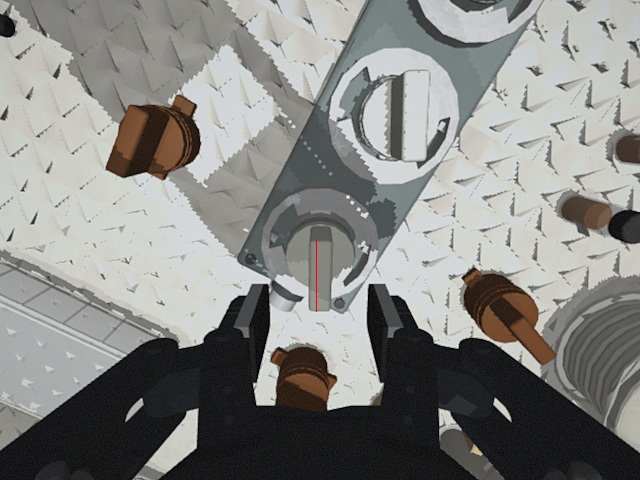

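The close crop shows the white filter bar at u=320, v 227-310, parallel to the tool and about 2 mm to the +tool-y side. The brown look-alikes at (155,140), (300,380) and (500,310) are clear of it.

Emit:
{"op": "servo_tool", "data": {"commands": [0,0.003,0.035,0,0,0,0,0,0,0.045,0,0,0,0,0,0,0.024,0,0,0,0,0,0,0,0,0,0,-1,0,0,0,0,0,0,-1,0,0,0,0,0,0,-1,0,0,0,0,0,0,-1,0,0,0,0,0,0,-1,0,0,0,0,0,0,-1], "force": 50}}

```text
t: 14.47
tcp_pos: [0.6342, -0.1519, 0.0732]
tool_rot: [0.517, 0.856, 0.0, 0.001]
force: [0.2, -0.7, -1.2]
finger_gap: 0.125
gripper_force: 51.1
```

Emit:
{"op": "servo_tool", "data": {"commands": [0,0,0,0,0,-0.0195,-1,0,0,0,0,0,-0.0195,-1,0,0,0,0,0,-0.0195,-1,0,0,0,0,0,-0.0195,-1,0,0,0,0,0,-0.0195,-1]}}

```text
t: 14.88
tcp_pos: [0.634, -0.1518, 0.0727]
tool_rot: [0.232, 0.973, -0.0, 0.0]
force: [0.2, -0.4, -0.1]
finger_gap: 0.134
gripper_force: 31.0
```

```bash
python3 - <<'E'
from h import *
s=manip.sense();print(s["ft_torque"],s["force"]);go([.632,-.153,.072],1.55)
E
```

```text
[-0.02871752 -0.01926331  0.0060013 ] [ 0.19914289 -0.36028992 -0.11016468]
t 14.9 tcp [ 0.634  -0.1518  0.0727] psi 1.102 | share [ 0.0024 -0.0039  0.0015] rz -0.0713 (rad 0.448) | after turn share [ 0.0039 -0.0025  0.0015]
```

Emit:
{"op": "servo_tool", "data": {"commands": [0,0,0,0,0,0,-1,0,0,0,0,0,0,-1,0,0,0,0,0,-0.0185,-1,0,0,0,0,0,-0.0185,-1,0,0,0,0,0,-0.0185,-1,0,0,0,0,0,-0.0185,-1,0,0,0,0,0,0,-1]}}

```text
t: 15.47
tcp_pos: [0.6342, -0.1519, 0.0727]
tool_rot: [0.005, 1.0, -0.0, 0.0]
force: [-0.6, -0.1, 0.7]
finger_gap: 0.13
gripper_force: 55.0
```

```bash
python3 - <<'E'
from h import *
s=manip.sense();print(s["ft_torque"],s["force"]);go([.632,-.153,.072],1.555)
p=manip.snapshot("wrist");cv2.imwrite("pics/w6.png",p["img"][150:350,200:440,::-1])
E
```

```text
[0.0051946  0.09419348 0.0222003 ] [-0.56609452 -0.0655167   0.72189526]
t 15.5 tcp [ 0.6342 -0.1519  0.0727] psi 1.560 | share [ 0.0043 -0.0023  0.0014] rz 0.0009 (rad -0.005) | after turn share [ 0.0043 -0.0023  0.0014]
```

View pics/w6.png

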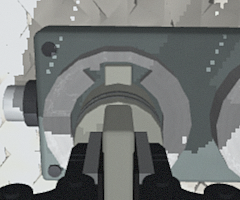

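The lug shows in the gap, so I'll lift.

Emit:
{"op": "servo_tool", "data": {"commands": [0,0,-0.01,0,0,0,-1,0,0,-0.015,0,0,0,-1,0,0,-0.03,0,0,0,-1,0,0,-0.04,0,0,0,-1,0,0,-0.055,0,0,0,-1,0,0,0,0,0,0,-1]}}

```text
t: 16.02
tcp_pos: [0.6373, -0.1531, 0.1534]
tool_rot: [0.006, 1.0, -0.002, 0.005]
force: [0.6, -0.2, 0.0]
finger_gap: 0.127
gripper_force: 54.8
```

```bash
python3 - <<'E'
from h import *
s=manip.sense();print(s["force"],s["gripper_force"])
p=manip.snapshot("top")
for d in manip.silhouettes(p,"tray")[:2]+manip.silhouettes(p,"reservoir_mid")[:1]:print(d["conf"],d["box"],maskpose(p,d["pixels"],.046))
w=manip.snapshot("wrist")
o=np.hstack([p["img"][:,80:620],cv2.resize(w["img"],None,fx=.4,fy=.4,interpolation=cv2.INTER_AREA).repeat(1,0) if 0 else np.pad(cv2.resize(w["img"],(256,192)),((0,288),(0,0),(0,0)))])
cv2.imwrite("pics/t2.png",o[:,:,::-1])
E
```

```text
[ 0.62809118 -0.18899893  0.0128931 ] 54.84314203262329
0.55 [442.4, 249.2, 68.1, 82.1] (array([ 0.4925, -0.36  ]), array([150., 177.]), -0.06)
```

View pics/t2.png

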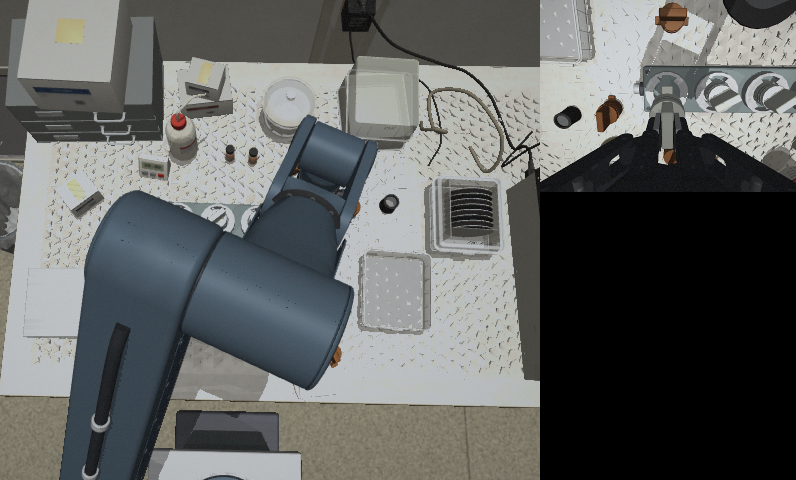

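The filter came out with the gripper. The tray is unmoved at (0.4925,-0.360) and the can is hidden behind the arm. I'll carry the filter to slot C.

Emit:
{"op": "servo_tool", "data": {"commands": [0.022,-0.05,0,0,0,0,-1,0.027,-0.061,0,0,0,0,-1,0.027,-0.061,0,0,0,0,-1,0.027,-0.061,0,0,0,0,-1,0.027,-0.061,0,0,0,0,-1,0.027,-0.061,0,0,0,0,-1,0.027,-0.061,0,0,0,0,-1,0.0317,-0.0745,0,0,0,0,-1,0,0,0.03,0,0,0.008,-1,0,0,0.04,0,0,0,-1,0,0,0.03,0,0,0,-1,0,0,0,0,0,0,-1]}}

```text
t: 17.22
tcp_pos: [0.5205, -0.3936, 0.0921]
tool_rot: [0.031, 1.0, 0.004, -0.004]
force: [-1.1, 1.1, -1.1]
finger_gap: 0.126
gripper_force: 54.9
```

```bash
python3 - <<'E'
from h import *
s=manip.sense();print(s["force"],s["gripper_force"],s["finger_gap"]);go([.5265,-.397,.0465],1.51)
E
```

```text
[-1.05437544  1.11008861 -1.13658981] 54.884464144706726 0.12562109516571499
t 17.2 tcp [ 0.5205 -0.3936  0.0921] psi 1.509 | share [-0.0131 -0.0067  0.0911] rz -0.0001 (rad 0.001) | after turn share [-0.0131 -0.0067  0.0911]
```

Emit:
{"op": "servo_tool", "data": {"commands": [-0.006,-0.002,0.03,0,0,0,-1,0,0,0.035,0,0,0,-1,0,0,0.023,0,0,0,-1,0,0,0.003,0,0,0,-1,0,0,0,0,0,0,-1]}}

```text
t: 17.63
tcp_pos: [0.5263, -0.3964, 0.0507]
tool_rot: [0.03, 1.0, 0.001, -0.001]
force: [0.0, -0.0, -1.4]
finger_gap: 0.125
gripper_force: 54.9
```

```bash
python3 - <<'E'
from h import *
s=manip.sense();print(s["force"],s["gripper_force"],s["finger_gap"]);go([.5265,-.397,.0465],1.51)
p=manip.snapshot("top");[print(d["conf"],maskpose(p,d["pixels"],.046)) for d in manip.silhouettes(p,"tray")[:1]]
E
```

```text
[ 0.01932313 -0.02693926 -1.41555313] 54.86863553524017 0.1252853717728606
t 17.6 tcp [ 0.5263 -0.3964  0.0507] psi 1.511 | share [-0.0005 -0.0012  0.0085] rz 0.0002 (rad -0.001) | after turn share [-0.0005 -0.0012  0.0085]
0.94 (array([ 0.4123, -0.3218]), array([56., 45.]), 0.776)
```

Emit:
{"op": "servo_tool", "data": {"commands": [0,0,0.005,0,0,0,-1,0,0,0.004,0,0,0,-1,0,0,0,0,0,0,-1,0,0,0,0,0,0,-0.4,0,0,0,0,0,0,-0.4,0,0,0,0,0,0,-0.4,0,0,-0.03,0,0,0,-0.4,0,0,-0.08,0,0,0,-0.2,0,0,-0.08,0,0,0,0,0,0,-0.08,0,0,0,0,0,0,-0.07,0,0,0,0,0,0,0,0,0,0,0]}}

```text
t: 18.73
tcp_pos: [0.5302, -0.4007, 0.2268]
tool_rot: [0.03, 1.0, -0.006, 0.006]
force: [1.0, 0.0, 0.5]
finger_gap: 0.498
gripper_force: 0.0
```

```bash
python3 - <<'E'
from h import *
go([.6335,-.063,.12],.52)
w=manip.snapshot("wrist");p=manip.snapshot("top")
o=np.hstack([cv2.resize(w["img"],(480,360)),cv2.resize(p["img"][180:400,60:300],(320,293)) if 0 else cv2.resize(p["img"][200:440,200:440],(320,360))])
cv2.imwrite("pics/t3.png",o[:,:,::-1])
for d in manip.silhouettes(p,"reservoir_mid")[:1]:print(d["conf"],d["box"])
E
```

```text
t 18.7 tcp [ 0.5302 -0.4007  0.2268] psi 1.511 | share [-0.1632  0.6891  0.2075] rz 0.1577 (rad -0.991) | after turn share [0.4861 0.5174 0.2012]
0.82 [276.7, 282.9, 43.8, 43.9]
```

View pics/t3.png

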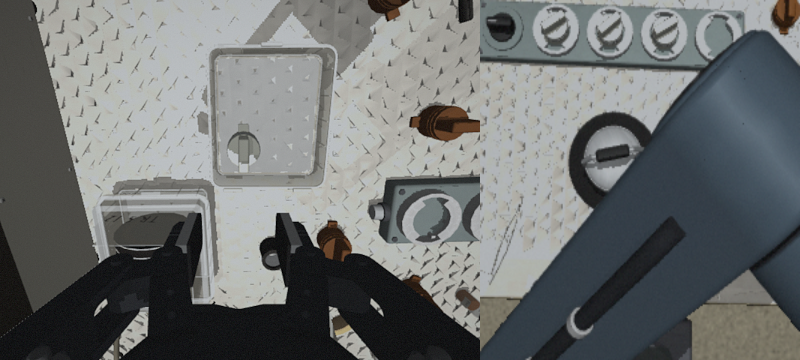

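The wrist part of the picture shows filter 1 upright in the tray's corner at (243,148). The top part shows the can centred on the mat at (613,165). Next is socket 2.

Emit:
{"op": "servo_tool", "data": {"commands": [-0.0186,0.0768,0,0,0,0,0,-0.0186,0.0768,0,0,0,0,0,-0.0186,0.0768,0,0,0,0,0,-0.0186,0.0768,0,0,0,0,0,-0.0186,0.0768,0,0,0,0,0,-0.0186,0.0768,0,0,0,0,0,-0.0186,0.0768,0,0,0,0,0,-0.0186,0.0768,0,0,0,0,0,-0.0186,0.0768,0,0,0,0,0,0,0,0.02,0,0,0.0197,0,0,0,0.02,0,0,0.0197,0,0,0,0.02,0,0,0.0197,0]}}

```text
t: 19.88
tcp_pos: [0.6295, -0.0553, 0.1845]
tool_rot: [0.216, 0.976, 0.0, -0.002]
force: [-0.6, -0.1, 0.1]
finger_gap: 0.504
gripper_force: 0.0
```

Emit:
{"op": "servo_tool", "data": {"commands": [0,0,0.02,0,0,0.0197,0,0,0,0.03,0,0,0.0197,0,0,0,0.03,0,0,0.0197,0,0,0,0.03,0,0,0.0197,0,0,0,0.03,0,0,0.0197,0,0,0,0,0,0,0,0,0,0,0,0,0,0,0]}}

```text
t: 20.47
tcp_pos: [0.6288, -0.0566, 0.1147]
tool_rot: [0.5, 0.866, -0.001, -0.003]
force: [-0.3, -0.4, 1.1]
finger_gap: 0.5
gripper_force: 0.0
```

```bash
cat >> h.py <<'E'
def barcheck(x,y,z=.096,n="x"):
    """bright/dark profile across the bar (tool y) near the grip point: bar edges in image"""
    p=manip.snapshot("wrist");u,v=proj(p,[x,y,z]);v=int(v)
    r=R.from_quat(manip.sense()["tool_rot"]).apply([0,1,0])*.01
    k=(proj(p,np.array([x,y,z])+r)-proj(p,np.array([x,y,z])-r))[0]/20
    g=cv2.cvtColor(p["img"],cv2.COLOR_RGB2GRAY)
    print("pred u,v %.1f %.1f px/mm %.2f"%(u,v,k))
    for dv in(-25,-10,5,20):
        row=g[v+dv-2:v+dv+3,int(u)-26:int(u)+27].mean(0).astype(int);print(v+dv,int(u)-26,list(row))
    cv2.imwrite(f"pics/{n}.png",cv2.resize(p["img"][v-80:v+80,int(u)-100:int(u)+100],None,fx=3,fy=3)[:,:,::-1])
E
python3 - <<'E'
from h import *
go([.6355,-.062,.072],.52);barcheck(.6355,-.062,n="b2")
E
```

```text
t 20.5 tcp [ 0.6288 -0.0566  0.1147] psi 0.524 | share [-0.0164  0.0066  0.0853] rz 0.0006 (rad -0.004) | after turn share [-0.0163  0.0067  0.0853]
pred u,v 322.7 296.0 px/mm 2.00
271 296 [np.int64(140), np.int64(145), np.int64(149), np.int64(149), np.int64(146), np.int64(146), np.int64(151), np.int64(152), np.int64(152), np.int64(150), np.int64(149), np.int64(147), np.int64(142), np.int64(146), np.int64(156), np.int64(123), np.int64(100), np.int64(122), np.int64(127), np.int64(131), np.int64(134), np.int64(133), np.int64(133), np.int64(133), np.int64(133), np.int64(133), np.int64(133), np.int64(133), np.int64(134), np.int64(133), np.int64(134), np.int64(132), np.int64(134), np.int64(133), np.int64(133), np.int64(134), np.int64(131), np.int64(123), np.int64(109), np.int64(108), np.int64(126), np.int64(134), np.int64(133), np.int64(132), np.int64(132), np.int64(134), np.int64(131), np.int64(132), np.int64(132), np.int64(133), np.int64(131), np.int64(132), np.int64(131)]
286 296 [np.int64(149), np.int64(150), np.int64(148), np.int64(150), np.int64(149), np.int64(149), np.int64(149), n
[... 1593 characters left out ...]
nt64(139), np.int64(137), np.int64(137), np.int64(137), np.int64(137), np.int64(137), np.int64(142), np.int64(145), np.int64(153), np.int64(129), np.int64(117), np.int64(135), np.int64(142), np.int64(148), np.int64(149), np.int64(149), np.int64(149), np.int64(149), np.int64(147), np.int64(149), np.int64(148), np.int64(148), np.int64(147), np.int64(145), np.int64(145), np.int64(143), np.int64(141), np.int64(140), np.int64(138), np.int64(134), np.int64(127), np.int64(117), np.int64(107), np.int64(128), np.int64(142), np.int64(139), np.int64(135), np.int64(136), np.int64(138), np.int64(139), np.int64(139), np.int64(138), np.int64(139), np.int64(139), np.int64(138), np.int64(140), np.int64(138)]
```

Emit:
{"op": "servo_tool", "data": {"commands": [-0.0164,0.0066,0.01,0,0,0,0,0,0,0.03,0,0,0,0,0,0,0.03,0,0,0,0,0,0,0.015,0,0,0,0,0,0,0,0,0,0,0,0,0,0,0,0,0,-1,0,0,0,0,0,0,-1,0,0,0,0,0,0,-1,0,0,0,0,0,0,-1,0,0,0,0,0,0,-1,0,0,0,0,0,0,-1]}}

```text
t: 21.43
tcp_pos: [0.6379, -0.0626, 0.0752]
tool_rot: [0.501, 0.865, 0.0, 0.0]
force: [-0.8, 0.2, 1.2]
finger_gap: 0.126
gripper_force: 51.6
```

Emit:
{"op": "servo_tool", "data": {"commands": [0,0,0,0,0,-0.0182,-1,0,0,0,0,0,-0.0182,-1,0,0,0,0,0,-0.0182,-1,0,0,0,0,0,-0.0182,-1,0,0,0,0,0,-0.0182,-1,0,0,0,0,0,-0.0182,-1,0,0,0,0,0,-0.0182,-1,0,0,0,0,0,-0.0182,-1,0,0,0,0,0,-0.0182,-1,0,0,0,0,0,0,-1]}}

```text
t: 22.27
tcp_pos: [0.6381, -0.0626, 0.0752]
tool_rot: [0.01, 1.0, -0.0, 0.0]
force: [0.2, -0.0, 0.1]
finger_gap: 0.131
gripper_force: 51.4
```

```bash
python3 - <<'E'
from h import *
s=manip.sense();print(s["ft_torque"],s["force"]);go([.6355,-.062,.072],1.555)
E
```

```text
[0.08974532 0.02313275 0.0288318 ] [ 0.22832248 -0.00467029  0.12989581]
t 22.3 tcp [ 0.6381 -0.0626  0.0752] psi 1.552 | share [0.0052 0.0012 0.0064] rz -0.0005 (rad 0.003) | after turn share [0.0052 0.0012 0.0064]
```

Emit:
{"op": "servo_tool", "data": {"commands": [0,0,-0.01,0,0,0,-1,0,0,-0.015,0,0,0,-1,0,0,-0.03,0,0,0,-1,0,0,-0.04,0,0,0,-1,0,0,-0.055,0,0,0,-1,0.02,-0.036,0,0,0,0,-1,0.03,-0.056,0,0,0,0,-1,0.034,-0.063,0,0,0,0,-1,0.034,-0.063,0,0,0,0,-1,0.034,-0.063,0,0,0,0,-1,0.034,-0.063,0,0,0,0,-1,0.034,-0.063,0,0,0,0,-1]}}

```text
t: 23.27
tcp_pos: [0.5226, -0.2651, 0.1507]
tool_rot: [0.011, 1.0, -0.0, 0.0]
force: [0.5, -1.0, -0.9]
finger_gap: 0.126
gripper_force: 51.2
```

```bash
python3 - <<'E'
from h import *
s=manip.sense();print(s["force"],s["finger_gap"],s["gripper_force"])
p=manip.snapshot("top")
for d in manip.silhouettes(p,"tray")[:2]:print(d["conf"],d["box"],maskpose(p,d["pixels"],.046))
go([.452,-.393,.15],1.51)
E
```

```text
[ 0.47443188 -0.97426683 -0.89145064] 0.12648321410165733 51.2432724237442
0.56 [499.4, 310.9, 6.1, 12.2] (array([ 0.4374, -0.4085]), array([13., 30.]), -0.057)
0.19 [249.0, 209.4, 20.7, 22.2] (array([0.6384, 0.1178]), array([48., 40.]), 0.039)
t 23.4 tcp [ 0.5216 -0.2688  0.1507] psi 1.542 | share [ 0.132  -0.2522  0.002 ] rz 0.0051 (rad -0.032) | after turn share [ 0.1238 -0.2564  0.002 ]
```

```bash
python3 - <<'E'
from h import *
for n in("wrist","scene"):
  p=manip.snapshot(n)
  for d in manip.silhouettes(p,"tray")[:3]:print(n,d["conf"],d["box"],maskpose(p,d["pixels"],.046))
E
```

```text
wrist 0.69 [90.5, 63.6, 229.3, 247.6] (array([ 0.4955, -0.3449]), array([147., 175.]), -0.06)
scene 0.73 [380.0, 293.7, 119.2, 93.6] (array([ 0.4739, -0.3542]), array([171., 217.]), -0.044)
```

The tray has been knocked about 15 mm towards +y, and the wrist and scene views agree on this. I'm moving its slots by (+3,+15) mm.

Emit:
{"op": "servo_tool", "data": {"commands": [0.0315,-0.0555,0,0,0,0.005,-1,0.0315,-0.0555,0,0,0,0,-1,0.0315,-0.0555,0,0,0,0,-1,0.0315,-0.0555,0,0,0,0,-1,0,0,0.03,0,0,0,-1,0,0,0.04,0,0,0,-1,0,0,0.03,0,0,0,-1,0,0,0,0,0,0,-1,0,0,0,0,0,0,-1]}}

```text
t: 24.32
tcp_pos: [0.4561, -0.3702, 0.0992]
tool_rot: [0.025, 1.0, 0.001, -0.001]
force: [-0.1, -0.4, -0.6]
finger_gap: 0.125
gripper_force: 51.2
```

```bash
python3 - <<'E'
from h import *
go([.455,-.378,.0485],1.51)
p=manip.snapshot("wrist")
for d in manip.silhouettes(p,"tray")[:2]:print(d["conf"],d["box"],maskpose(p,d["pixels"],.046))
o=p["img"].copy()
r=R.from_euler("z",-.06).as_matrix()[:2,:2]
for c,col in(((.4955,-.345),(255,0,0)),((.4925,-.36),(0,0,255))):
  q=[tuple(int(k) for k in proj(p,[*(np.array(c)+r@np.array(e)),.046])) for e in((.0885,.074),(.0885,-.074),(-.0885,-.074),(-.0885,.074))]
  cv2.polylines(o,[np.array(q)],True,col,1)
cv2.imwrite("pics/w7.png",o[:,:,::-1])
E
```

```text
t 24.3 tcp [ 0.4561 -0.3702  0.0992] psi 1.520 | share [ 0.0013 -0.0159  0.1015] rz 0.0016 (rad -0.010) | after turn share [ 0.0012 -0.0159  0.1015]
0.95 [237.2, 168.7, 258.0, 242.9] (array([ 0.4656, -0.3444]), array([146., 119.]), 1.498)
```

View pics/w7.png

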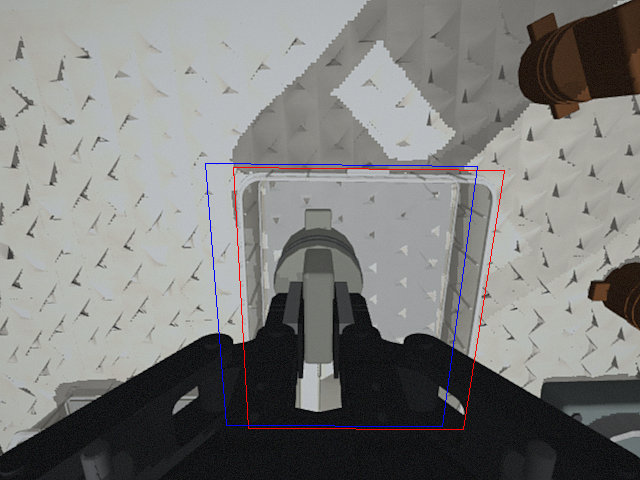

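The tray sits at the red outline, the knocked pose, with its edges at u 235-492. The held filter at (318,260) is inside the walls.

Emit:
{"op": "servo_tool", "data": {"commands": [0.001,-0.016,0.02,0,0,0,-1,0,0,0.04,0,0,0,-1,0,0,0.03,0,0,0,-1,0,0,0.011,0,0,0,-1,0,0,0.004,0,0,0,-1,0,0,0,0,0,0,-1]}}

```text
t: 24.92
tcp_pos: [0.4549, -0.3802, 0.0477]
tool_rot: [0.026, 1.0, -0.0, 0.0]
force: [-0.3, 0.1, -0.1]
finger_gap: 0.13
gripper_force: 51.2
```

Emit:
{"op": "servo_tool", "data": {"commands": [0,0,0,0,0,0,-0.4,0,0,0,0,0,0,-0.4,0,0,0,0,0,0,-0.4,0,0,-0.03,0,0,0,-0.4,0,0,-0.08,0,0,0,-0.2,0,0,-0.08,0,0,0,0,0,0,-0.08,0,0,0,0,0,0,-0.07,0,0,0,0,0,0,0,0,0,0,0]}}

```text
t: 25.67
tcp_pos: [0.4581, -0.3836, 0.2259]
tool_rot: [0.026, 1.0, -0.006, 0.006]
force: [0.4, -1.6, 0.1]
finger_gap: 0.5
gripper_force: 0.0
```

```bash
python3 - <<'E'
from h import *
go([.637,.027,.12],.63)
p=manip.snapshot("wrist")
for n in("tray","filter_a_mid"):
  for d in manip.silhouettes(p,n)[:4]:print(n,d["conf"],d["box"],maskpose(p,d["pixels"],.046))
E
```

```text
t 25.7 tcp [ 0.4581 -0.3836  0.2259] psi 1.519 | share [-0.3122  0.8413  0.2048] rz 0.1414 (rad -0.889) | after turn share [0.455  0.7755 0.1968]
tray 0.89 [280.2, 146.6, 166.8, 175.9] (array([ 0.4945, -0.3464]), array([147., 177.]), -0.065)
tray 0.4 [474.0, 301.4, 166.0, 84.4] (array([ 0.6181, -0.1419]), array([186., 104.]), 1.529)
filter_a_mid 0.71 [307.7, 235.3, 44.2, 68.3] (array([ 0.523 , -0.3795]), array([72., 42.]), 0.296)
```

Emit:
{"op": "servo_tool", "data": {"commands": [-0.026,0.07,0,0,0,0,0,-0.026,0.07,0,0,0,0,0,-0.026,0.07,0,0,0,0,0,-0.026,0.07,0,0,0,0,0,-0.026,0.07,0,0,0,0,0,-0.026,0.07,0,0,0,0,0,-0.026,0.07,0,0,0,0,0,-0.026,0.07,0,0,0,0,0,-0.026,0.07,0,0,0,0,0,-0.026,0.07,0,0,0,0,0,-0.026,0.07,0,0,0,0,0,-0.026,0.07,0,0,0,0,0]}}

```text
t: 26.82
tcp_pos: [0.6314, 0.0335, 0.2145]
tool_rot: [0.026, 1.0, 0.0, -0.003]
force: [0.6, -0.6, 0.4]
finger_gap: 0.502
gripper_force: 0.0
```

Emit:
{"op": "servo_tool", "data": {"commands": [0,0,0.02,0,0,0.0177,0,0,0,0.025,0,0,0.0177,0,0,0,0.025,0,0,0.0177,0,0,0,0.025,0,0,0.0177,0,0,0,0.025,0,0,0.0177,0,0,0,0.025,0,0,0.0177,0,0,0,0.03,0,0,0.0177,0,0,0,0.03,0,0,0.0175,0,0,0,0,0,0,0,0,0,0,0,0,0,0,0]}}

```text
t: 27.65
tcp_pos: [0.6304, 0.0317, 0.1121]
tool_rot: [0.452, 0.892, -0.001, -0.003]
force: [-0.3, 0.3, 0.6]
finger_gap: 0.503
gripper_force: 0.0
```

```bash
sed -i 's/astype(int);print(v+dv,int(u)-26,list(row))/astype(int);print(v+dv,int(u)-26,row.tolist())/; s/(-25,-10,5,20)/(-15,5,20)/' h.py; python3 - <<'E'
from h import *
go([.637,.028,.072],.63);barcheck(.637,.028,n="b3")
E
```

```text
t 27.6 tcp [0.6304 0.0317 0.1121] psi 0.633 | share [-0.014   0.0066  0.0801] rz 0.0004 (rad -0.003) | after turn share [-0.014   0.0067  0.0801]
pred u,v 323.0 296.0 px/mm 2.03
281 297 [155, 155, 154, 154, 154, 154, 155, 154, 154, 154, 155, 156, 159, 135, 110, 119, 128, 134, 138, 136, 137, 138, 137, 136, 138, 136, 137, 137, 136, 138, 136, 138, 138, 138, 137, 132, 125, 105, 117, 140, 138, 137, 136, 137, 136, 136, 135, 139, 152, 171, 187, 213, 221]
301 297 [216, 217, 215, 209, 201, 206, 215, 206, 195, 207, 218, 219, 207, 201, 195, 143, 103, 125, 134, 137, 136, 136, 137, 137, 137, 137, 137, 137, 137, 137, 137, 136, 137, 136, 137, 135, 131, 124, 94, 183, 228, 221, 220, 217, 193, 159, 147, 123, 97, 91, 89, 96, 124]
316 297 [141, 142, 142, 142, 140, 141, 141, 143, 147, 150, 150, 153, 155, 156, 160, 156, 123, 120, 143, 150, 154, 155, 154, 150, 148, 147, 143, 141, 138, 137, 136, 136, 137, 137, 136, 138, 133, 128, 120, 110, 130, 149, 145, 143, 139, 140, 140, 138, 134, 131, 136, 151, 175]
```

Emit:
{"op": "servo_tool", "data": {"commands": [-0.0145,0.0072,0.01,0,0,0,0,0,0,0.03,0,0,-0.01,0,0,0,0.03,0,0,0,0,0,0,0.012,0,0,0,0,0,0,0,0,0,0,0,0,0,0,0,0,0,-1,0,0,0,0,0,0,-1,0,0,0,0,0,0,-1,0,0,0,0,0,0,-1,0,0,0,0,0,0,-1,0,0,0,0,0,0,-1]}}

```text
t: 28.62
tcp_pos: [0.6398, 0.0277, 0.0742]
tool_rot: [0.425, 0.905, 0.0, 0.0]
force: [-0.1, -0.3, 0.7]
finger_gap: 0.135
gripper_force: 51.4
```

Emit:
{"op": "servo_tool", "data": {"commands": [0,0,0,0,0,-0.0172,-1,0,0,0,0,0,-0.0172,-1,0,0,0,0,0,-0.0172,-1,0,0,0,0,0,-0.0172,-1,0,0,0,0,0,-0.0172,-1,0,0,0,0,0,-0.0172,-1,0,0,0,0,0,-0.0172,-1,0,0,0,0,0,-0.0172,-1,0,0,0,0,0,0,-1]}}

```text
t: 29.37
tcp_pos: [0.64, 0.0277, 0.0742]
tool_rot: [0.006, 1.0, -0.0, 0.0]
force: [-0.8, 0.9, 1.5]
finger_gap: 0.124
gripper_force: 51.3
```

```bash
python3 - <<'E'
from h import *
s=manip.sense();print(s["ft_torque"],s["force"]);go([.637,.028,.072],1.555)
E
```

```text
[ 0.05573419 -0.02454625  0.0018621 ] [-0.76034533  0.88564142  1.46697832]
t 29.4 tcp [0.64   0.0277 0.0742] psi 1.559 | share [0.0061 0.0005 0.0044] rz 0.0007 (rad -0.004) | after turn share [0.0061 0.0004 0.0044]
```

Emit:
{"op": "servo_tool", "data": {"commands": [0,0,-0.01,0,0,0,-1,0,0,-0.015,0,0,0,-1,0,0,-0.03,0,0,0,-1,0,0,-0.04,0,0,0,-1,0,0,-0.055,0,0,0,-1,0.012,-0.04,0,0,0,0,-1,0.018,-0.06,0,0,0,0,-1,0.02,-0.067,0,0,0,0,-1,0.02,-0.067,0,0,0,0,-1,0.02,-0.067,0,0,0,0,-1,0.02,-0.067,0,0,0,0,-1,0.02,-0.067,0,0,0,0,-1]}}

```text
t: 30.37
tcp_pos: [0.5711, -0.1903, 0.1497]
tool_rot: [0.008, 1.0, -0.0, 0.0]
force: [0.3, -0.4, -1.6]
finger_gap: 0.125
gripper_force: 51.1
```

```bash
python3 - <<'E'
from h import *
s=manip.sense();print(s["force"],s["finger_gap"],s["gripper_force"])
for n in("wrist","scene"):
  p=manip.snapshot(n)
  for d in manip.silhouettes(p,"tray")[:2]:print(n,d["conf"],d["box"],maskpose(p,d["pixels"],.046))
go([.5325,-.3135,.15],1.51)
E
```

```text
[ 0.2542031  -0.42084028 -1.62596497] 0.12524727901319152 51.14230155944824
wrist 0.59 [0.0, 0.0, 210.0, 254.1] (array([ 0.5019, -0.3395]), array([152., 164.]), -0.067)
scene 0.5 [249.6, 225.2, 46.8, 69.5] (array([0.4849, 0.0587]), array([316.,  93.]), 0.785)
t 30.6 tcp [ 0.5715 -0.1899  0.1494] psi 1.553 | share [ 0.0737 -0.2484 -0.0013] rz 0.0069 (rad -0.043) | after turn share [ 0.0629 -0.2514 -0.0013]
```

Emit:
{"op": "servo_tool", "data": {"commands": [0.0184,-0.0622,0,0,0,0,-1,0.0184,-0.0622,0,0,0,0,-1,0.0184,-0.0622,0,0,0,0,-1,0.0184,-0.0622,0,0,0,0,-1,0,0,0.03,0,0,0.007,-1,0,0,0.04,0,0,0,-1,0,0,0.03,0,0,0,-1,0,0,0,0,0,0,-1,0,0,0,0,0,0,-1]}}

```text
t: 31.32
tcp_pos: [0.5334, -0.311, 0.0983]
tool_rot: [0.028, 1.0, 0.001, -0.001]
force: [0.0, -0.4, -0.1]
finger_gap: 0.123
gripper_force: 51.1
```

```bash
python3 - <<'E'
from h import *
s=manip.sense();print(s["force"],s["finger_gap"],s["gripper_force"])
p=manip.snapshot("wrist")
for d in manip.silhouettes(p,"tray")[:2]:print(d["conf"],d["box"],maskpose(p,d["pixels"],.046))
go([.5325,-.3135,.0475],1.51)
E
```

```text
[ 0.00658992 -0.37984861 -0.05891182] 0.12338093847538548 51.146897077560425
0.81 [98.5, 17.4, 296.8, 317.6] (array([ 0.4955, -0.3453]), array([146., 175.]), -0.063)
t 31.4 tcp [ 0.5344 -0.3122  0.0998] psi 1.515 | share [ 0.0038 -0.0027  0.1046] rz 0.0008 (rad -0.005) | after turn share [ 0.0038 -0.0027  0.1046]
```

Emit:
{"op": "servo_tool", "data": {"commands": [0.002,-0.002,0.02,0,0,0,-1,0,0,0.04,0,0,0,-1,0,0,0.03,0,0,0,-1,0,0,0.013,0,0,0,-1,0,0,0.004,0,0,0,-1,0,0,0,0,0,0,-1]}}

```text
t: 31.92
tcp_pos: [0.5324, -0.3136, 0.046]
tool_rot: [0.029, 1.0, -0.0, 0.0]
force: [-0.5, -0.8, -0.8]
finger_gap: 0.13
gripper_force: 51.6
```

Emit:
{"op": "servo_tool", "data": {"commands": [0,0,0,0,0,0,-0.4,0,0,0,0,0,0,-0.4,0,0,0,0,0,0,-0.4,0,0,-0.03,0,0,0,-0.4,0,0,-0.08,0,0,0,-0.2,0,0,-0.08,0,0,0,0,0,0,-0.08,0,0,0,0,0,0,-0.07,0,0,0,0,0,0,0,0,0,0,0]}}

```text
t: 32.67
tcp_pos: [0.5362, -0.3169, 0.224]
tool_rot: [0.029, 1.0, -0.005, 0.007]
force: [1.2, -0.9, 0.5]
finger_gap: 0.498
gripper_force: 0.0
```

```bash
python3 - <<'E'
from h import *
go([.640,.118,.12],.58)
p=manip.snapshot("wrist")
for n in("tray","filter_a_mid"):
  for d in manip.silhouettes(p,n)[:4]:print(n,d["conf"],d["box"],maskpose(p,d["pixels"],.046))
E
```

```text
t 32.7 tcp [ 0.5362 -0.3169  0.224 ] psi 1.514 | share [-0.1547  0.8824  0.201 ] rz 0.1486 (rad -0.934) | after turn share [0.6165 0.6524 0.193 ]
tray 0.58 [195.8, 55.0, 176.0, 202.0] (array([ 0.4961, -0.3452]), array([148., 177.]), -0.074)
filter_a_mid 0.78 [235.0, 162.0, 45.1, 66.6] (array([ 0.5261, -0.3769]), array([41., 60.]), -0.75)
```

Emit:
{"op": "servo_tool", "data": {"commands": [-0.0129,0.0735,0,0,0,0,0,-0.0129,0.0735,0,0,0,0,0,-0.0129,0.0735,0,0,0,0,0,-0.0129,0.0735,0,0,0,0,0,-0.0129,0.0735,0,0,0,0,0,-0.0129,0.0735,0,0,0,0,0,-0.0129,0.0735,0,0,0,0,0,-0.0129,0.0735,0,0,0,0,0,-0.0129,0.0735,0,0,0,0,0,-0.0129,0.0735,0,0,0,0,0,-0.0129,0.0735,0,0,0,0,0,-0.0129,0.0735,0,0,0,0,0]}}

```text
t: 33.82
tcp_pos: [0.6335, 0.1239, 0.2126]
tool_rot: [0.029, 1.0, -0.0, -0.003]
force: [1.2, -0.1, -0.1]
finger_gap: 0.504
gripper_force: 0.0
```

Emit:
{"op": "servo_tool", "data": {"commands": [0,0,0.02,0,0,0.0186,0,0,0,0.025,0,0,0.0186,0,0,0,0.025,0,0,0.0186,0,0,0,0.025,0,0,0.0186,0,0,0,0.025,0,0,0.0186,0,0,0,0.025,0,0,0.0186,0,0,0,0.03,0,0,0.0186,0,0,0,0.025,0,0,0.0186,0,0,0,0,0,0,0,0,0,0,0,0,0,0,0]}}

```text
t: 34.65
tcp_pos: [0.6329, 0.122, 0.1127]
tool_rot: [0.475, 0.88, -0.001, -0.002]
force: [0.2, 0.2, -0.2]
finger_gap: 0.496
gripper_force: 0.0
```

```bash
python3 - <<'E'
from h import *
go([.640,.118,.072],.58);barcheck(.64,.118,n="b4")
E
```

```text
t 34.6 tcp [0.6329 0.122  0.1127] psi 0.581 | share [-0.0147  0.0078  0.0814] rz 0.0002 (rad -0.001) | after turn share [-0.0147  0.0078  0.0814]
pred u,v 324.0 296.0 px/mm 2.02
281 298 [157, 157, 158, 158, 158, 159, 158, 157, 159, 159, 158, 159, 162, 129, 108, 130, 134, 139, 141, 140, 140, 140, 140, 140, 139, 140, 140, 139, 141, 140, 140, 140, 139, 141, 137, 130, 118, 112, 132, 141, 141, 141, 139, 137, 142, 156, 174, 205, 224, 224, 222, 222, 222]
301 298 [216, 218, 221, 215, 215, 217, 208, 200, 200, 218, 222, 219, 219, 162, 101, 127, 136, 139, 139, 139, 140, 140, 140, 141, 139, 140, 140, 140, 140, 140, 139, 140, 140, 139, 133, 125, 107, 192, 230, 222, 220, 220, 220, 226, 199, 126, 87, 82, 95, 115, 129, 155, 177]
316 298 [151, 151, 149, 148, 150, 150, 148, 147, 148, 152, 154, 156, 143, 114, 124, 145, 154, 157, 157, 158, 157, 157, 158, 158, 158, 157, 158, 156, 152, 151, 149, 147, 146, 142, 134, 122, 111, 129, 144, 139, 139, 140, 140, 139, 139, 140, 138, 139, 134, 130, 127, 143, 171]
```

Emit:
{"op": "servo_tool", "data": {"commands": [-0.0147,0.0068,0.01,0,0,0,0,0,0,0.03,0,0,0,0,0,0,0.03,0,0,0,0,0,0,0.013,0,0,0,0,0,0,0,0,0,0,0,0,0,0,0,0,0,-1,0,0,0,0,0,0,-1,0,0,0,0,0,0,-1,0,0,0,0,0,0,-1,0,0,0,0,0,0,-1,0,0,0,0,0,0,-1]}}

```text
t: 35.62
tcp_pos: [0.6418, 0.1178, 0.0742]
tool_rot: [0.476, 0.879, 0.0, 0.0]
force: [0.8, -1.0, -0.9]
finger_gap: 0.127
gripper_force: 51.0
```

Emit:
{"op": "servo_tool", "data": {"commands": [0,0,0,0,0,-0.0172,-1,0,0,0,0,0,-0.0172,-1,0,0,0,0,0,-0.0172,-1,0,0,0,0,0,-0.0172,-1,0,0,0,0,0,-0.0172,-1,0,0,0,0,0,-0.0172,-1,0,0,0,0,0,-0.0172,-1,0,0,0,0,0,-0.0172,-1,0,0,0,0,0,-0.0172,-1,0,0,0,0,0,0,-1]}}

```text
t: 36.45
tcp_pos: [0.6418, 0.1179, 0.0741]
tool_rot: [0.009, 1.0, 0.0, 0.0]
force: [0.6, 0.6, 0.8]
finger_gap: 0.132
gripper_force: 51.2
```

```bash
python3 - <<'E'
from h import *
s=manip.sense();print(s["ft_torque"],s["force"]);go([.64,.118,.072],1.555)
E
```

```text
[ 0.08430293 -0.01505035  0.00353372] [0.56933016 0.58418224 0.79159315]
t 36.5 tcp [0.6418 0.1179 0.0741] psi 1.553 | share [0.0037 0.0001 0.0041] rz -0.0003 (rad 0.002) | after turn share [0.0037 0.0001 0.0041]
```

Emit:
{"op": "servo_tool", "data": {"commands": [0,0,-0.01,0,0,0,-1,0,0,-0.015,0,0,0,-1,0,0,-0.03,0,0,0,-1,0,0,-0.04,0,0,0,-1,0,0,-0.055,0,0,0,-1,0.014,-0.04,0,0,0,0,-1,0.025,-0.066,0,0,0,0,-1,0.025,-0.066,0,0,0,0,-1,0.025,-0.066,0,0,0,0,-1,0.025,-0.066,0,0,0,0,-1,0.025,-0.066,0,0,0,0,-1,0.025,-0.066,0,0,0,0,-1]}}

```text
t: 37.45
tcp_pos: [0.5549, -0.0999, 0.1498]
tool_rot: [0.011, 1.0, -0.0, 0.001]
force: [-0.0, -0.4, -0.8]
finger_gap: 0.126
gripper_force: 51.2
```

Emit:
{"op": "servo_tool", "data": {"commands": [0.028,-0.066,0,0,0,0,-1,0.028,-0.066,0,0,0,0,-1,0.028,-0.066,0,0,0,0,-1,0,0,0,0,0,0.007,-1]}}

```text
t: 37.78
tcp_pos: [0.51, -0.2028, 0.1499]
tool_rot: [0.036, 0.999, -0.002, 0.001]
force: [-0.6, 0.3, -0.4]
finger_gap: 0.131
gripper_force: 51.2
```

```bash
python3 - <<'E'
from h import *
s=manip.sense();print(s["force"],s["finger_gap"],s["gripper_force"])
p=manip.snapshot("wrist")
for d in manip.silhouettes(p,"tray")[:2]:print(d["conf"],d["box"],maskpose(p,d["pixels"],.046))
go([.4595,-.308,.15],1.50)
E
```

```text
[-0.62054002  0.25157208 -0.43696906] 0.13121691663119675 51.15734159946442
0.88 [1.3, 96.3, 237.7, 236.3] (array([ 0.4955, -0.3415]), array([154., 175.]), -0.062)
t 37.9 tcp [ 0.5111 -0.1985  0.1496] psi 1.502 | share [ 0.0879 -0.2255 -0.0008] rz 0.0003 (rad -0.002) | after turn share [ 0.0875 -0.2257 -0.0008]
```

Tray unchanged.

Emit:
{"op": "servo_tool", "data": {"commands": [0.022,-0.0555,0,0,0,0,-1,0.022,-0.0555,0,0,0,0,-1,0.022,-0.0555,0,0,0,0,-1,0.022,-0.0555,0,0,0,0,-1,0,0,0.03,0,0,0,-1,0,0,0.04,0,0,0,-1,0,0,0.03,0,0,0,-1,0,0,0,0,0,0,-1,0,0,0,0,0,0,-1]}}

```text
t: 38.63
tcp_pos: [0.4607, -0.3034, 0.0986]
tool_rot: [0.031, 1.0, 0.001, -0.001]
force: [1.3, -0.4, -0.1]
finger_gap: 0.125
gripper_force: 51.1
```

```bash
python3 - <<'E'
from h import *
s=manip.sense();print(s["force"],s["finger_gap"],s["gripper_force"])
go([.4595,-.308,.0465],1.50)
p=manip.snapshot("wrist")
for d in manip.silhouettes(p,"tray")[:2]:print(d["conf"],d["box"],maskpose(p,d["pixels"],.046))
E
```

```text
[ 1.31529248 -0.36355455 -0.14098355] 0.1252942376634326 51.135544180870056
t 38.6 tcp [ 0.4607 -0.3034  0.0986] psi 1.509 | share [ 0.0017 -0.0094  0.1042] rz 0.0014 (rad -0.009) | after turn share [ 0.0016 -0.0094  0.1042]
0.57 [117.7, 165.6, 260.7, 248.5] (array([ 0.4707, -0.3438]), array([146., 128.]), 1.508)
```

Emit:
{"op": "servo_tool", "data": {"commands": [0.001,-0.008,0.02,0,0,0,-1,0,0,0.04,0,0,0,-1,0,0,0.03,0,0,0,-1,0,0,0.012,0,0,0,-1,0,0,0.003,0,0,0,-1,0,0,0,0,0,0,-1]}}

```text
t: 39.23
tcp_pos: [0.4599, -0.3088, 0.0465]
tool_rot: [0.032, 0.999, -0.0, 0.0]
force: [0.4, 0.3, -1.2]
finger_gap: 0.127
gripper_force: 51.1
```

Emit:
{"op": "servo_tool", "data": {"commands": [0,0,0,0,0,0,-0.4,0,0,0,0,0,0,-0.4,0,0,0,0,0,0,-0.4,0,0,-0.03,0,0,0,-0.4,0,0,-0.08,0,0,0,-0.2,0,0,-0.08,0,0,0,0,0,0,-0.08,0,0,0,0,0,0,-0.08,0,0,0,0,0,0,0,0,0,0,0]}}

```text
t: 39.98
tcp_pos: [0.4636, -0.3122, 0.2299]
tool_rot: [0.032, 0.999, -0.006, 0.006]
force: [0.7, -1.0, 0.2]
finger_gap: 0.499
gripper_force: 0.0
```

Emit:
{"op": "servo_tool", "data": {"commands": [-0.02,0.07,0,0,0,0,0,-0.02,0.07,0,0,0,0,0,-0.02,0.07,0,0,0,0,0,-0.02,0.07,0,0,0,0,0,-0.02,0.07,0,0,0,0,0,-0.02,0.07,0,0,0,0,0,-0.02,0.07,0,0,0,0,0,-0.02,0.07,0,0,0,0,0,-0.02,0.07,0,0,0,0,0,0,0,-0.04,0,0,0,0]}}

```text
t: 40.82
tcp_pos: [0.5684, 0.0064, 0.2383]
tool_rot: [0.029, 1.0, 0.002, -0.003]
force: [-0.1, -0.3, -0.4]
finger_gap: 0.502
gripper_force: 0.0
```

```bash
python3 - <<'E'
from h import *
s=manip.sense();print(s["tcp_pos"])
p=manip.snapshot("scene");q=manip.snapshot("top");w=manip.snapshot("wrist")
o=np.zeros((600,800,3),np.uint8)
o[:300,:400]=cv2.resize(p["img"][180:405,220:520],(400,300));o[:300,400:]=cv2.resize(w["img"],(400,300))
o[300:,:400]=cv2.resize(q["img"][200:380,90:330],(400,300));o[300:,400:]=cv2.resize(q["img"][200:380,300:540],(400,300))
cv2.imwrite("pics/final.png",o[:,:,::-1])
for d in manip.silhouettes(q,"tray")[:1]+manip.silhouettes(q,"reservoir_mid")[:1]:print(d["conf"],d["box"],maskpose(q,d["pixels"],.046))
E
```

```text
[0.56835247 0.00643743 0.23825839]
0.57 [434.0, 247.3, 69.1, 84.1] (array([ 0.4933, -0.3427]), array([150., 176.]), -0.057)
0.46 [314.8, 294.5, 7.0, 29.2] (array([ 0.4458, -0.0227]), array([20., 64.]), -0.024)
```

View pics/final.png

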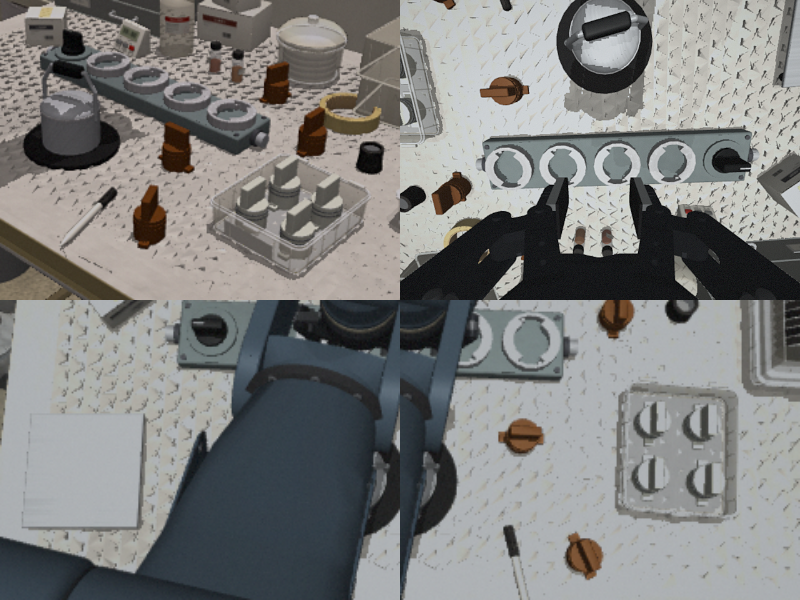

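The final picture shows all four filters upright in the tray, the sockets empty and the can upright on the mat. The valve bar lies along the row at (210,325), so it is shut.

```bash
python3 -c "
from station import manip
print(manip.sign_off())"
```

```text
the job is handed in; nothing more can be done
None
```

I shut the valve, moved the reservoir onto the mat and put all four filters upright in the tray; the job was handed in after about 41 s of robot time, but hand-in gave no verdict.

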